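# Lap two roof-shingle samples up an inclined test stand

## Task

Finish lapping the steel roof-shingle samples on the inclined stand for measuring: hang the long shingle on the middle rail with its tail overlapping the one already fixed and let go of it, then hang the short shingle on the top rail with its tail overlapping the long one. Hook each one's head hem over the uphill side of its stiff sliding rail and draw it down the slope, rail and all, until you feel the rail come up against its stops, without wrenching it (keep the pull under 20 N), so that the stops set the exposure lines. Keep them square to the rails and in line with the first, and leave the things lying around where they are.

Things in the scene. Friction and masses are not known exactly. Their poses are not given: they have to be found in the camera images.
- stand: fixed grey inclined sample stand with a deck 272 mm long up the slope and 124 mm wide, 36 degrees, its low end towards the robot's left, turned 50 to 80 degrees, its top about 185 mm above the table; three cross rails, the upper two sliding. Rises to the robot's right and away. Origin under its middle on the table; x points horizontally towards the high end. No side walls.
- shingle_fixed: the first shingle, 104 x 60 mm, same sheet, already fixed at the low end of the stand on the lowest, fixed rail (its uphill edge 68 mm down the slope from the middle rail's mark); its sheet lies 30 degrees to the level. Origin under its centre.
- rail_mid (a joint): the middle rail: aluminium bar across the deck, 118 x 8 mm, 12 mm high. It slides stiffly (about 5 N) up and down the slope and stays put. Frame: origin on the deck under its uphill face, x up the slope, z out of the deck. Value: its distance in m up the slope from its stops; starts 4 to 9 mm up, 0 = on its stops. A firm pull (10 to 15 N) shows it is there; over 20 N may bend the shingle.
- rail_mid_mark (a point): point on the stand, 12 mm above the deck's mid-line: nominal place of the middle rail's upper uphill edge when on its stops. The stops are set anew each time, so the true edge is up to 11 mm further up or down the slope: to be felt or seen.
- rail_top (a joint): the top (highest) rail: aluminium bar across the deck, 118 x 8 mm, 12 mm high. It slides stiffly (about 5 N) up and down the slope and stays put. Frame: origin on the deck under its uphill face, x up the slope, z out of the deck. Value: its distance in m up the slope from its stops; starts 4 to 9 mm up, 0 = on its stops. A firm pull (10 to 15 N) shows it is there; over 20 N may bend the shingle.
- rail_top_mark (a point): point on the stand, 12 mm above the deck's mid-line: nominal place of the top (highest) rail's upper uphill edge when on its stops. The stops are set anew each time, so the true edge is up to 7 mm further up or down the slope: to be felt or seen.
- shingle_long: long loose shingle: dark sheet-steel plate 140 x 60 x 5 mm, a 4 mm thick hem folded down 5 mm under each 60 mm end; lies flat on its hems, 10 mm high, right side up, head (upper end) roughly to the robot's right. About 120 g. Origin under its centre, level with the hems' lower edges; x along its length to the head, y across, z up through the sheet.
- shingle_long_center (a point): centre of the long shingle's 5 mm sheet, 7.5 mm above the hems' lower edges; the sheet's bare 60 mm wide side edges here can be gripped. Home on its rail with its tail on the shingle below, the sheet lies 27 to 29 degrees to the level, low end as the stand's. Friction may keep it from sliding home by itself.
- shingle_long_hook (a point): middle of the inner corner of the long shingle's head hem, on the sheet's underside: 66 mm from the centre towards the head and 2.5 mm below the centre point. This corner comes to lie on the rail's upper edge when the shingle hangs home.
- shingle_short: short loose shingle: dark sheet-steel plate 118 x 60 x 5 mm, a 4 mm thick hem folded down 5 mm under each 60 mm end; lies flat on its hems, 10 mm high, right side up, head (upper end) roughly to the robot's right. About 95 g. Origin under its centre, level with the hems' lower edges; x along its length to the head, y across, z up through the sheet.
- shingle_short_center (a point): centre of the short shingle's 5 mm sheet, 7.5 mm above the hems' lower edges; the sheet's bare 60 mm wide side edges here can be gripped. Home on its rail with its tail on the shingle below, the sheet lies 27 to 29 degrees to the level, low end as the stand's. Friction may keep it from sliding home by itself.
- shingle_short_hook (a point): middle of the inner corner of the short shingle's head hem, on the sheet's underside: 55 mm from the centre towards the head and 2.5 mm below the centre point. This corner comes to lie on the rail's upper edge when the shingle hangs home.
- loupe: black stand loupe, bystander, 41 x 41 x 44 mm, origin under its centre
- micrometer: micrometer lying flat, bystander, 48 x 125 x 14 mm, origin under its centre
- block_123: steel block with holes, bystander, 51 x 76 x 25 mm, origin under its centre
- lens_case: small dark hinged case, bystander, 58 x 56 x 44 mm, origin under its centre

How it is judged:
On the way, in this order (a step that is already met when the one before it is completed fails the run):
1. the long shingle hangs home on the middle rail, drawn onto its stops, its tail on the fixed shingle, let go (value of joint rail_mid below 0.0015 m and x of shingle_long_hook in the frame of rail_mid between -0.002 and 0.003 m and y of shingle_long_hook in the frame of rail_mid between -0.008 and 0.008 m and z of shingle_long_hook in the frame of rail_mid between 0.009 and 0.015 m and angle between the y axis of shingle_long and the y axis of rail_mid, either way round below 0.08 rad and x of shingle_long_center in the frame of rail_mid below -0.02 m and angle between the z axis of shingle_long and the z axis of rail_mid, either way round below 0.24 rad and contact force between shingle_long and shingle_fixed above 0.05 N and contact force between shingle_long and the fingers below 0.1 N), for 0.2 s.
2. the short shingle hangs home on the top rail, drawn onto its stops, its tail on the long shingle, let go (value of joint rail_top below 0.0015 m and x of shingle_short_hook in the frame of rail_top between -0.002 and 0.003 m and y of shingle_short_hook in the frame of rail_top between -0.008 and 0.008 m and z of shingle_short_hook in the frame of rail_top between 0.009 and 0.015 m and angle between the y axis of shingle_short and the y axis of rail_top, either way round below 0.08 rad and x of shingle_short_center in the frame of rail_top below -0.02 m and angle between the z axis of shingle_short and the z axis of rail_top, either way round below 0.24 rad and contact force between shingle_short and shingle_long above 0.05 N and contact force between shingle_short and the fingers below 0.1 N), for 0.2 s.
At the end, for the whole second after the job is handed in: Both shingles still and released; both rails on their stops (1.5 mm); each hook corner on its rail's uphill edge (-2 to 3 mm along, 3 mm in height, 8 mm sideways), square within 4.5 degrees; long one on the middle rail, tail on the fixed one, short one on the top rail, tail on the long one (all of step 1 and all of step 2 and linear speed of each of shingle_long, shingle_short below 0.01 m/s); the robot touches nothing.
It fails at once if a shingle is forced against its rail with over 25 N (contact force between shingle_long and rail_mid above 25 N or contact force between shingle_short and rail_top above 25 N).
It fails at once if a bystander (loupe, micrometer, block, case) is shifted by more than 20 mm (distance of any of loupe, micrometer, block_123, lens_case from where it was at the start of the episode above 0.02 m).
It also fails if it takes over 69 s, if anything falls off the work surface, if the arm or the gripper's body presses on something with over 40 N, if the wrist force passes 120 N, or if a joint passes its speed limit or range.

## Robot

A 6-joint arm with a two-finger parallel gripper is mounted at the origin on a cart in front of the work surface, level with it; the furniture and walls round the work are solid. World frame = base frame: x ahead of the robot, y to its left, z up, the work surface at z = 0. Lengths are in m, angles in rad, forces in N, time in s.
With the tool pointing down it reaches from about 0.25 to 0.725 m from the base axis. Payload 4 kg.
Tool frame: the origin (TCP) lies midway between the tips of the shut fingers; the grasp point (between the pads) lies 19 mm behind it; z points along the fingers, y is the direction in which the jaws open and shut (so a half turn about z gives the same grasp; the last joint's range is limited). The gripper opens to 85 mm and grips with 20 to 120 N. Pads are 22 mm wide; open, the fingers measure 114 mm over their backs; the gripper's body (76 mm by 85 mm) begins 54 mm behind the grasp point. The pads swing forward as they close: fully open they stand 13 mm farther back than shut.
Start: joints at [-1.139, 0.241, 0.005, 1.335, 0, 1.571], TCP at [0.209, -0.454, 0.195] pointing down, gripper open.
Joint ranges: [-2.72, 2.72], [-1.05, 1.87], [-1.09, 1.28], [-1.99, 2.15], [-1.42, 1.44], [-3.14, 3.14]. Speed limits (rad/s): [2.79, 2.79, 3.14, 3.14, 3.14, 3.14].

## Interface

Orientations are given as a unit quaternion [w, x, y, z].
In Python, from cell import manip gives the robot as it stands. The module is installed in compiled form; this text tells all that it offers.
- The arm moves only by the tool jog_arm, never from a script. Its argument "rows" is one flat list of numbers, 5 for each row, row after row: the opening, from -1 (shut) to 1 (fully open), so that 0 is half open, then the shift along the world's x, y, z in mm, then the turn about the world's z in degrees. In form: [grip, x, y, z, turn, grip, x, y, z, turn, ...]. A call has 1 to 5 rows; each row shifts and turns the commanded pose from where the row before left it; what a row does not reach is not made up. A row lasts 1/8 s, in which the tool goes at most 62.5 mm and 10.7 degrees, less where a joint would pass 70% of its speed; a pose out of reach is approached as far as the arm can. A call with a gripper value outside its range is refused whole. The fingers move at their own pace and stop on an object; the grip force is fixed at half the most. Time passes only in rows, so rows that do not move let the fingers close. It gives the time, the measured TCP pose, the force and the opening at its end, in the units of the state.
- manip.get_state(): the state, without advancing time (a new reading comes with each control period).
- manip.camera(name): name is "side" or "top" or "wrist"; returns (picture, depth): 384x512x3 uint8, red, green, blue; 384x512 float32, m along the optical axis (not along the pixel's ray), 0 where there is no reading.
- manip.get_calibration(name): a dict with "vertical_fov" (degrees; the focal length in pixels is half the picture's height over the tangent of half this angle, whatever the lens; pixels are square), "cx", "cy" (the principal point, pixels), "extrinsics" (4x4, takes a point from camera to world coordinates). Camera axes: x right, y up, looking along -z (the intrinsics and any distortion apply to the point x, -y, -z); pixel columns grow to the right and rows downward; lengths in m; the calibration is good to about 2 mm. A picture is of the moment at which its call begins: read the wrist's pose just before it. get_calibration takes no time and is no camera call; for the wrist camera it gives the pose at the moment of the call.
- manip.finish_job(): hands the job in, once; it reports no verdict.
The state is a dict: "time_s": time; "joints": joint angles; "joint_velocities": joint speeds; "tau": joint torques, N m; "tcp_pos": TCP position; "orientation": TCP orientation; "force": force on the tool from outside, world axes, zero at the start; "torque": the same for the moment, N m; "opening": finger opening in m.
Only numpy, scipy, OpenCV 4.12 (cv2) and the standard library are available. Lean on these libraries where they do the work, as an engineer would, in place of code of your own. Each camera call takes 0.05 s, during which the arm holds its last target.

## Working session

There is one attempt and no reset: what is moved stays moved. The work goes in short steps, Python scripts to look and compute and a tool call to move; the robot and the scene stay as the last step left them, time stands still between calls to the robot, and variables do not carry over. Pictures are saved under pics/ and viewed, and the job is handed in when it is done.

Besides the shell and the picture viewer there is one more tool, called after "Call:" as name(argument=value, ...) on one line, values as JSON. jog_arm: Moves the arm, as the interface text tells. Its arguments: {"type":"object","properties":{"rows":{"type":"array","items":{"type":"number"}}},"required":["rows"]}

```bash
mkdir -p pics; ls; cat > h.py <<'E'
import numpy as np, cv2
from cell import manip
def snap(n,tag):
    p,d=manip.camera(n); cal=manip.get_calibration(n)
    np.savez(f'pics/{tag}.npz',p=p,d=d,E=cal['extrinsics'],fov=cal['vertical_fov'],cx=cal['cx'],cy=cal['cy'])
    cv2.imwrite(f'pics/{tag}.png',p[:,:,::-1]); return p,d,cal
class V:
    def __init__(s,tag):
        z=np.load(f'pics/{tag}.npz'); s.p=z['p'];s.d=z['d'];s.E=z['E'];s.cx=float(z['cx']);s.cy=float(z['cy'])
        s.f=s.p.shape[0]/2/np.tan(np.radians(float(z['fov']))/2)
    def pts(s):
        h,w=s.d.shape; u,v=np.meshgrid(np.arange(w),np.arange(h))
        c=np.stack([(u-s.cx)/s.f*s.d,-(v-s.cy)/s.f*s.d,-s.d],-1)
        return c@s.E[:3,:3].T+s.E[:3,3]
    def ray(s,u,v):
        c=np.array([(u-s.cx)/s.f,-(v-s.cy)/s.f,-1.]); return s.E[:3,3],s.E[:3,:3]@c
    def onz(s,u,v,z):
        o,r=s.ray(u,v); return o+r*(z-o[2])/r[2]
    def proj(s,P):
        c=(np.asarray(P)-s.E[:3,3])@s.E[:3,:3]; return s.cx+s.f*c[0]/-c[2], s.cy-s.f*c[1]/-c[2]
E
python3 - <<'E'
from h import *
print(manip.get_state())
for n in('top','side','wrist'):
    p,d,c=snap(n,n+'0'); print(n,c,(d>0).mean())
E
```

```text
pics
{'time_s': 0.0, 'joints': array([-1.13899971e+00,  2.41414943e-01,  3.70319158e-03,  1.33524043e+00,
        3.71846924e-05,  1.57078211e+00]), 'joint_velocities': array([ 0.00070094,  0.00095092,  0.00011202,  0.00013051, -0.00040371,
        0.00066387]), 'tau': array([-2.51208667e-04, -3.72320795e+01,  2.52405882e+01,  1.69014267e-02,
       -1.55149587e-05,  7.18395711e-06]), 'tcp_pos': array([ 0.20895465, -0.45343306,  0.19430407]), 'orientation': array([-1.05688513e-03,  9.76782262e-01,  2.14231770e-01, -2.12750322e-04]), 'force': array([-0.81478913, -0.1525941 , -0.95491988]), 'torque': array([ 0.0154196 ,  0.01509707, -0.02100537]), 'opening': 0.08537818963978577}
top {'vertical_fov': 50.31256566508907, 'cx': 252.5752994078157, 'cy': 190.3762073764297, 'extrinsics': array([[ 0.06191089,  0.97662306, -0.20585052,  0.31595978],
       [-0.9980789 ,  0.06106652, -0.01045896, -0.01193541],
       [ 0.00235611,  0.20610258,  0.97852755,  1.32071856],
       [ 0.        ,  0.        ,  0.        ,  1.        ]])} 0.9960276285807291
side {'vertical_fov': 56.37556431682756, 'cx': 257.40532496339387, 'cy': 184.19129050100645, 'extrinsics': array([[-1.06907537e-02, -7.67280574e-01,  6.41222449e-01,
         1.18798005e+00],
       [ 9.99876150e-01, -7.96058815e-04,  1.57178359e-02,
         7.19962799e-03],
       [-1.15495394e-02,  6.41311069e-01,  7.67194057e-01,
         8.87373045e-01],
       [ 0.00000000e+00,  0.00000000e+00,  0.00000000e+00,
         1.00000000e+00]])} 0.9959055582682291
wrist {'vertical_fov': 66.15521512199378, 'cx': 249.4017004064483, 'cy': 189.57102784385577, 'extrinsics': array([[ 0.4180598 ,  0.85780158,  0.29900242,  0.28684787],
       [-0.90841875,  0.39519068,  0.13638076, -0.41762764],
       [-0.00117534, -0.32863471,  0.94445637,  0.37366378],
       [ 0.        ,  0.        ,  0.        ,  1.        ]])} 0.9960581461588541
```

View pics/top0.png

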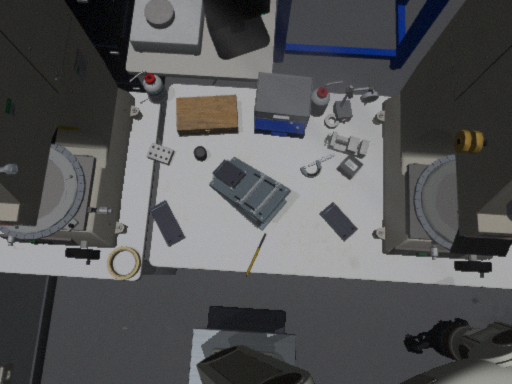

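View pics/side0.png

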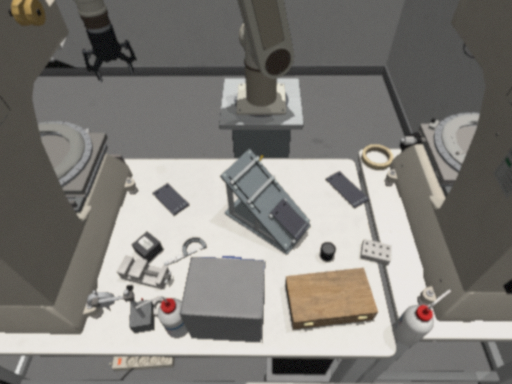

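View pics/wrist0.png

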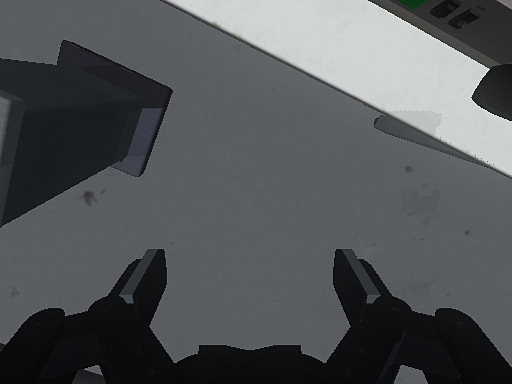

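The top view shows the stand at about (250,190) and the long shingle on the left at (168,223). The short one is on the right at (338,221). The loupe is at (200,153), the block at (160,153), the micrometer at (315,167) and the case at (349,167). Next I measure with depth.

```bash
cat > m.py <<'E'
from h import *
for n in('top0','side0'):
    v=V(n); P=v.pts(); 
    ok=(v.d>0)
    # shingles: dark, z 3..18mm
    br=v.p.max(-1)
    for nm,box in(('long',(0.2,0.42,0.08,0.33)),('short',(0.2,0.42,-0.35,-0.14))):
        reg=ok&(P[...,0]>box[0])&(P[...,0]<box[1])&(P[...,1]>box[2])&(P[...,1]<box[3])&(br<95)&(P[...,2]<0.03)
        k,l,st,ce=cv2.connectedComponentsWithStats(reg.astype(np.uint8))
        if k<2: print(n,nm,'none');continue
        i=1+np.argmax(st[1:,4]); m=l==i
        q=np.stack([v.onz(a,b,0.0095)[:2] for b,a in np.argwhere(m)]).astype(np.float32)
        print(n,nm,m.sum(),cv2.minAreaRect(q*1000),'z',np.median(P[m][:,2]), q.mean(0))
    big=cv2.resize(v.p[120:270,100:420] if n=='top0' else v.p[130:280,150:400],None,fx=2.5 if n=='top0' else 3,fy=2.5 if n=='top0' else 3,interpolation=cv2.INTER_CUBIC)
    cv2.imwrite(f'pics/{n}_big.png',big[:,:,::-1])
    # stand deck plane
    reg=ok&(P[...,2]>0.03)&(P[...,2]<0.2)&(P[...,0]>0.25)&(P[...,0]<0.5)&(P[...,1]>-0.11)&(P[...,1]<0.13)
    Q=P[reg]; print('stand pts',len(Q),Q.min(0),Q.max(0))
    np.save(f'pics/{n}_stand.npy',Q)
    rng=np.random.default_rng(0);best=0
    for _ in range(2000):
        a=Q[rng.choice(len(Q),3)]; nn=np.cross(a[1]-a[0],a[2]-a[0]); L=np.linalg.norm(nn)
        if L<1e-6: continue
        nn/=L; nn*=np.sign(nn[2]); 
        if nn[2]<.5: continue
        c=(abs((Q-a[0])@nn)<0.0015).sum()
        if c>best: best=c;b=(nn,a[0])
    I=Q[abs((Q-b[1])@b[0])<0.002]; c=I.mean(0); nn=np.linalg.svd(I-c)[2][2]; nn*=np.sign(nn[2])
    print('plane',best,nn,'tilt',np.degrees(np.arccos(nn[2])),'uphill az',np.degrees(np.arctan2(-nn[1],-nn[0])),c)
E
python3 m.py
```

```text
top0 long 1441 ((286.0214538574219, 127.51250457763672), (162.21177673339844, 86.90177917480469), 89.85380554199219) z -0.7502632558257243 [0.28558668 0.1257578 ]
top0 short 1208 ((285.7773742675781, -159.8378143310547), (86.7719497680664, 133.4090118408203), 0.04385020211338997) z -0.7499446813608712 [ 0.28539416 -0.15982957]
stand pts 188 [ 0.46729111 -0.05857832  0.03729526] [0.49989329 0.00989649 0.18685016]
plane 83 [0.36285802 0.4902657  0.79244785] tilt 37.58514104824629 uphill az -126.50607775739385 [ 0.48778251 -0.02896563  0.17459127]
side0 long 23 ((413.5033264160156, 251.5329132080078), (25.394540786743164, 16.84397315979004), 78.99259948730469) z 0.008760940607039136 [0.4150034  0.25168288]
side0 short none
stand pts 118 [ 0.47141322 -0.05420692  0.14576048] [0.49978751 0.00705166 0.18437327]
plane 78 [0.31814037 0.48660222 0.81363689] tilt 35.54719711049579 uphill az -123.17664590458126 [ 0.48858341 -0.02847176  0.17231571]
```

```bash
ls pics
```

```text
side0.npz
side0.png
side0_big.png
side0_stand.npy
top0.npz
top0.png
top0_big.png
top0_stand.npy
wrist0.npz
wrist0.png
```

```bash
sed -i "s/(0.2,0.42,0.08,0.33)/(0.38,0.6,0.13,0.33)/; s/(0.2,0.42,-0.35,-0.14)/(0.38,0.55,-0.35,-0.14)/; s/P\[...,0\]>0.25)&(P\[...,0\]<0.5)/P[...,0]>0.36)\&(P[...,0]<0.68)/; s/(P\[...,2\]<0.03)/(P[...,2]<0.03)\&(P[...,2]>-0.02)/" m.py; python3 m.py
```

```text
top0 long 776 ((468.03466796875, 271.3966064453125), (139.89051818847656, 59.93129348754883), 33.379398345947266) z 0.010023324249402554 [0.46707022 0.27062422]
top0 short 608 ((507.90545654296875, -279.31378173828125), (115.35143280029297, 59.19245147705078), 43.8193359375) z 0.009949929660249102 [ 0.50439787 -0.28090152]
stand pts 2734 [ 0.46729111 -0.10647606  0.03044878] [0.67953515 0.12932227 0.18808296]
plane 999 [0.34921019 0.46939132 0.81100187] tilt 35.80606711729342 uphill az -126.64791538186417 [0.56613431 0.00280386 0.12243727]
side0 long 456 ((464.68212890625, 268.0876770019531), (115.374755859375, 57.27124786376953), 32.863555908203125) z 0.008612060382376718 [0.46962905 0.26706603]
side0 short 278 ((511.2731628417969, -283.9666748046875), (104.07545471191406, 49.90117645263672), 43.406951904296875) z 0.008877364235873653 [ 0.5086614  -0.28716218]
stand pts 4016 [ 0.47141322 -0.10682421  0.03017371] [0.67994093 0.12938779 0.18437327]
plane 1820 [0.35402995 0.46983967 0.80864917] tilt 36.03583957795969 uphill az -126.99847284486125 [5.76586256e-01 1.10773373e-04 1.17395938e-01]
```

View pics/top0_big.png

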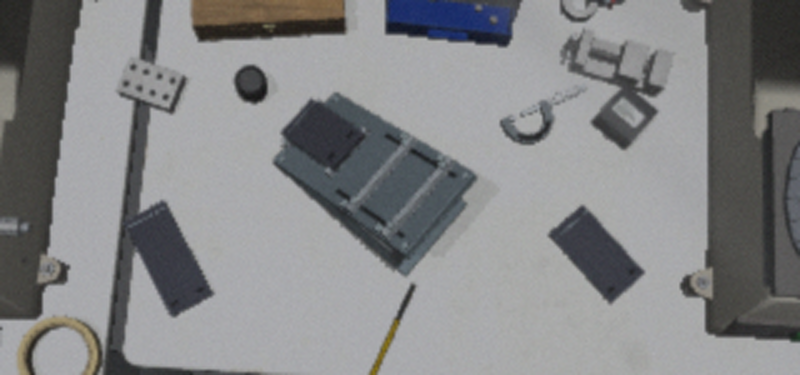

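View pics/side0_big.png

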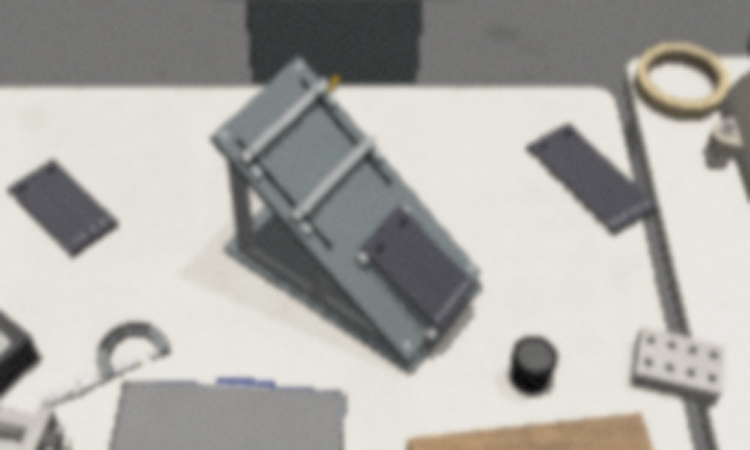

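Call:
jog_arm(rows=[1, 10, 25, 50, 0, 1, 25, 50, 25, 4, 1, 30, 50, 10, 8, 1, 35, 50, 10, 8, 1, 35, 50, 10, 0])

```text
time_s: 0.78
tcp_pos: [0.3449, -0.2275, 0.3005]
orientation: [0.0, 0.925, 0.381, 0.0]
force: [0.9, -0.5, -0.0]
opening: 0.0854
```

Call:
jog_arm(rows=[1, 40, 47, 0, 0, 1, 45, 45, 0, 0, 1, 45, 45, 0, 0, 1, 45, 45, 0, 0, 1, 41, 57, 0, 0])

```text
time_s: 1.4
tcp_pos: [0.5546, 0.0027, 0.2996]
orientation: [0.0, 0.925, 0.38, -0.0]
force: [-0.0, -1.6, -0.2]
opening: 0.0854
```

Call:
jog_arm(rows=[1, 0, 0, 0, 0, 1, 0, 0, 0, 0])

```text
time_s: 1.65
tcp_pos: [0.5529, 0.0013, 0.2995]
orientation: [-0.0, 0.925, 0.381, -0.001]
force: [0.2, -0.7, 0.8]
opening: 0.0851
```

```bash
python3 - <<'E'
from h import *
snap('wrist','w1'); s=manip.get_state(); print(s['time_s'],s['tcp_pos'],s['force'])
E
```

```text
1.7 [0.55271778 0.00062875 0.30002958] [ 0.37957049 -0.14041215 -0.10073855]
```

View pics/w1.png

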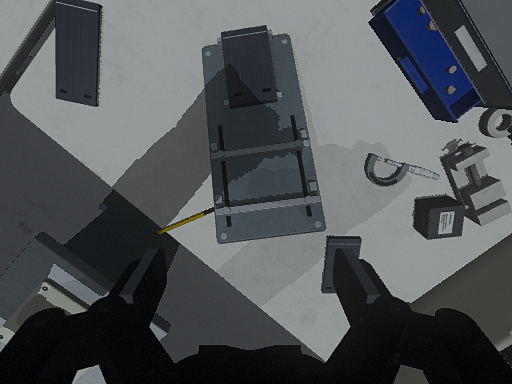

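The wrist view shows the fixed shingle at (250,65), the middle rail at (258,148) and the top rail at (265,208). I'll fit the deck plane and find the rail edges from depth.

```bash
cat > stand.py <<'E'
from h import *
import sys
def fit(tag):
    v=V(tag); P=v.pts(); ok=v.d>0
    reg=ok&(P[...,2]>0.03)&(P[...,2]<0.2)&(P[...,0]>0.44)&(P[...,0]<0.72)&(P[...,1]>-0.12)&(P[...,1]<0.15)
    Q=P[reg]
    n0=np.array([.352,.470,.809]);c0=np.array([0.5714,0.0014,0.120])
    for t in(0.006,0.003,0.002,.002):
        I=Q[abs((Q-c0)@n0)<t]; c0=I.mean(0); n0=np.linalg.svd(I-c0,full_matrices=False)[2][2]; n0*=np.sign(n0[2])
    uv,vv=reg.nonzero()[1],reg.nonzero()[0]
    return v,P,reg,n0,c0
if __name__=='__main__':
  for tag in sys.argv[1:]:
    v,P,reg,n,c=fit(tag)
    Q=P[reg]; h=(Q-c)@n
    # rail axis: fit lines to rail-top points 
    up=np.array([-n[0]*n[2],-n[1]*n[2],1-n[2]**2]); up/=np.linalg.norm(up); y=np.cross(n,up)
    print(tag,'tilt',np.degrees(np.arccos(n[2])),'az',np.degrees(np.arctan2(up[1],up[0])))
    a=(Q-c)@up; b=(Q-c)@y
    D=abs(h)<.003
    r=cv2.minAreaRect((np.stack([a[D],b[D]],1)*1000).astype(np.float32)); print('deck rect',r)
    hh,_=np.histogram(h*1000,np.arange(-5,40)); print(hh)
    R=(h>.009)&(h<.0145)
    # cluster in a
    ha,e=np.histogram(a[R]*1000,np.arange(-150,150,4)); print([(int(x),int(k)) for x,k in zip(e,ha) if k>3])
    np.savez('pics/st_'+tag,n=n,c=c,up=up,y=y,a=a,b=b,h=h)
E
python3 stand.py w1 top0 side0
```

```text
w1 tilt 36.00143126320157 az -127.22393065613021
deck rect ((-27.265701293945312, -0.45340728759765625), (124.17658233642578, 265.27557373046875), 89.9261245727539)
[  13    8   82 1076 5912 5849 1124  135   64   81   79  167  159   88
   92  173  605  505  117  128  132  209  290  353  333  323  330  319
  315  318  298  266  132   13    0    0    0    0    0    0    0    0
    0    0]
[(-70, 28), (-66, 35), (-62, 103), (-2, 169), (2, 272), (6, 193), (66, 163), (70, 332), (74, 222)]
top0 tilt 35.93653327207033 az -127.06645934563669
deck rect ((-24.645416259765625, 3.260028839111328), (124.1310806274414, 265.47052001953125), 89.8931655883789)
[ 26  66 162 284 352 375 268 181  81  45  24  34  31  25  31  44  53  49
  40  26  33  30  41  38  40  35  42  52  40  36  32  26  13  12   3   3
   1   0   0   0   0   0   0   0]
[(-62, 12), (-58, 14), (-2, 11), (2, 31), (6, 42), (10, 4), (66, 7), (70, 35), (74, 43), (78, 15)]
side0 tilt 36.10106594414285 az -127.10578056000966
deck rect ((-17.98511505126953, -5.1572723388671875), (125.37190246582031, 262.4119567871094), 89.96598052978516)
[ 27  55 176 436 664 654 445 201  53  21  11  16  18  14  28  43  59  70
  32  22  26  44  55  62  63  80  49  61  69  81  59  40  35  15   5   3
   1   0   0   0   0   0   0   0]
[(-62, 7), (-58, 7), (-54, 7), (6, 41), (10, 47), (14, 22), (74, 29), (78, 49), (82, 24)]
```

```bash
cat > rails.py <<'E'
from h import *
import sys
tag=sys.argv[1]
z=np.load('pics/st_'+tag+'.npz'); a,b,h=z['a']*1000,z['b']*1000,z['h']*1000;n,c,up,y=z['n'],z['c'],z['up'],z['y']
def W(A,B,H): return c+(A*up+B*y+H*n)/1000
for nm,lo,hi in(('mid',-20,30),('top',45,95)):
    R=(h>9.5)&(h<14)&(a>lo)&(a<hi)&(abs(b-0)<52)
    A,B=a[R],b[R]; k=np.polyfit(B,A,1)
    res=A-np.polyval(k,B); p=np.percentile(res,[1,5,50,95,99])
    print(nm,R.sum(),'slope deg',np.degrees(np.arctan(k[0])),'mid a',k[1],p,'h',np.median(h[R]),'b range',B.min(),B.max())
    R2=(h>9.5)&(h<14)&(a>lo)&(a<hi); print('  full b',b[R2].min(),b[R2].max())
    e=k[1]+np.percentile(res,97); print('  uphill edge world',W(e,0,12)*1000)
S=(h>15)&(a<-40); r=cv2.minAreaRect(np.stack([a[S],b[S]],1).astype(np.float32)); print('fixed',r)
A=np.c_[a[S],b[S],np.ones(S.sum())]; print('fixed plane h=',np.linalg.lstsq(A,h[S],rcond=None)[0], 'corner upper h at a max', a[S].max())
print('origin',c,'up',up,'y',y,'n',n)
E
python3 rails.py w1
```

```text
mid 527 slope deg 0.09760772663355752 mid a 3.9004652780406674 [-4.52968862 -4.05138978  0.17657093  3.39342788  3.67492962] h 11.874903400292848 b range -51.90649649348245 51.93057067213484
  full b -59.129972324943914 58.11598214584912
  uphill edge world [571.21291937   1.19564152 137.20563889]
top 594 slope deg -0.05390338934027577 mid a 72.27574216593662 [-4.3080409  -3.8690961   0.0992382   3.49884951  3.714904  ] h 11.85838611675139 b range -51.66247406519206 51.98588889565038
  full b -59.607379361306485 58.117317821418595
  uphill edge world [537.71243725 -42.90135692 177.4429114 ]
fixed ((-110.51953125, -0.5516738891601562), (72.6832046508789, 105.72769927978516), 89.99958801269531)
fixed plane h= [-1.01092520e-01  1.40025554e-03  1.07494909e+01] corner upper h at a max -57.65584491183882
origin [5.70585082e-01 3.69213837e-04 1.23126646e-01] up [-0.48939118 -0.6441902   0.58780546] y [ 0.79627733 -0.60493175  0.        ] n [0.35558219 0.46805616 0.80900231]
```

```bash
cat > sh.py <<'E'
from h import *
import sys
def find(tag,box):
    v=V(tag);P=v.pts();br=v.p.max(-1)
    reg=(v.d>0)&(P[...,0]>box[0])&(P[...,0]<box[1])&(P[...,1]>box[2])&(P[...,1]<box[3])&(P[...,2]>0.005)&(P[...,2]<0.02)&(br<110)
    k,l,st,ce=cv2.connectedComponentsWithStats(reg.astype(np.uint8)); i=1+np.argmax(st[1:,4]); m=l==i
    q=(P[m][:,:2]*1000).astype(np.float32); print(tag,m.sum(),cv2.minAreaRect(q),'z',np.median(P[m][:,2]))
    q=np.stack([v.onz(a,b,0.010)[:2] for b,a in np.argwhere(m)]).astype(np.float32)*1000; print('  ray',cv2.minAreaRect(q))
if __name__=='__main__': find(sys.argv[1],[float(x) for x in sys.argv[2:]])
E
python3 sh.py w1 .38 .6 .13 .36; python3 sh.py w1 .38 .6 -.36 -.14; python3 - <<'E'
from h import *
v=V('w1');print(v.d[50,78],v.pts()[50,78],v.p[50,78])
E
```

```text
w1 4339 ((469.84674072265625, 272.4160461425781), (140.261474609375, 61.706268310546875), 32.679203033447266) z 0.010768091274583946
  ray ((470.22442626953125, 271.4061279296875), (139.8626708984375, 61.843021392822266), 33.23118209838867)
w1 869 ((510.0917663574219, -279.5015869140625), (116.8038101196289, 60.56693649291992), 43.96674728393555) z 0.010927269594371347
  ray ((510.44989013671875, -279.0212097167969), (118.52753448486328, 61.48591232299805), 44.548744201660156)
0.42508292 [0.47548493 0.27197386 0.01147208] [48 49 57]
```

Call:
jog_arm(rows=[1, -16, 54, 0, -4, 1, -17, 54, 0, -4, 1, -17, 54, -20, -4, 1, -17, 54, -60, 0, 1, -17, 55, -60, 0])

```text
time_s: 2.33
tcp_pos: [0.4776, 0.2452, 0.1898]
orientation: [-0.0, 0.96, 0.281, 0.002]
force: [0.9, -0.0, -0.0]
opening: 0.0855
```

Call:
jog_arm(rows=[1, 0, 0, -55, 0, 1, 0, 0, 0, 0, 1, 0, 0, 0, 0])

```text
time_s: 2.7
tcp_pos: [0.4793, 0.2448, 0.1372]
orientation: [-0.0, 0.96, 0.281, 0.002]
force: [0.2, 0.1, 0.8]
opening: 0.0851
```

```bash
python3 - <<'E'
from h import *
snap('wrist','w2'); s=manip.get_state(); print(s['time_s'],s['tcp_pos'],s['force'],s['orientation'])
E
python3 sh.py w2 .38 .6 .13 .36
```

```text
2.75 [0.48008036 0.24528626 0.13795279] [-0.19465897  0.63626233 -0.08841134] [-4.87524897e-04  9.59764563e-01  2.80792068e-01  2.74979457e-03]
w2 7149 ((470.4510498046875, 273.907470703125), (139.28602600097656, 60.09528350830078), 32.86677169799805) z 0.011187802374406586
  ray ((470.54730224609375, 273.94622802734375), (139.30979919433594, 59.99433898925781), 32.83254623413086)
```

View pics/w2.png

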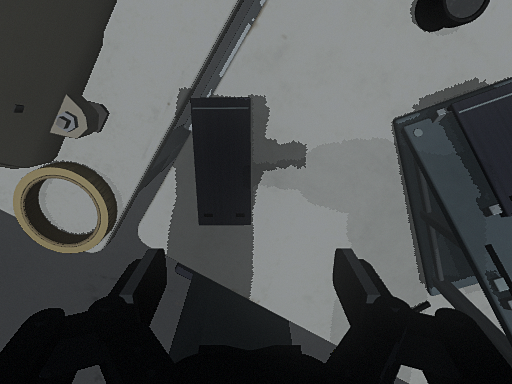

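Call:
jog_arm(rows=[1, -5, 14, -20, 0, 1, -5, 14, -30, 0, 1, 0, 0, -40, 0, 1, 0, 0, -44, 0, 1, 0, 0, 0, 0])

```text
time_s: 3.38
tcp_pos: [0.4672, 0.2723, 0.0001]
orientation: [0.0, 0.96, 0.281, -0.001]
force: [-0.2, -0.5, 0.4]
opening: 0.0852
```

```bash
python3 - <<'E'
from h import *
snap('wrist','w3'); s=manip.get_state(); print(s['time_s'],s['tcp_pos'],s['force'],s['orientation'])
E
python3 sh.py w3 .38 .6 .13 .36
```

```text
3.425 [0.46877972 0.27333822 0.00202745] [0.64228293 0.37124808 0.16043941] [-1.10063463e-04  9.59622682e-01  2.81290097e-01  4.22115289e-04]
w3 19217 ((470.8804016113281, 274.22314453125), (139.7913818359375, 60.29111862182617), 32.9958610534668) z 0.012388614541648801
  ray ((470.5128479003906, 274.03472900390625), (141.3063201904297, 60.46504592895508), 32.8937873840332)
```

View pics/w3.png

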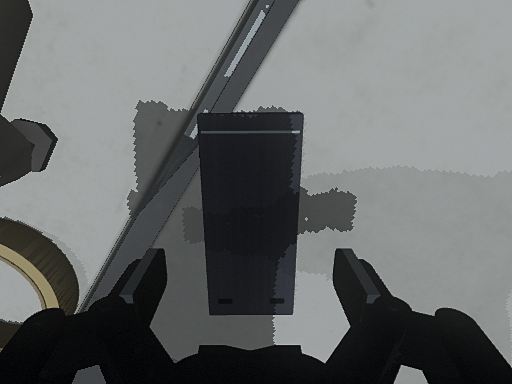

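Call:
jog_arm(rows=[1, 2, 1, -2, 0, -1, 0, 0, 0, 0, -1, 0, 0, 0, 0, -1, 0, 0, 0, 0, -1, 0, 0, 0, 0])

```text
time_s: 4.05
tcp_pos: [0.4696, 0.2745, -0.0012]
orientation: [0.0, 0.959, 0.282, 0.0]
force: [0.7, -1.5, -0.7]
opening: 0.0123
```

```bash
python3 - <<'E'
from h import *
snap('wrist','w4'); s=manip.get_state(); print(s['time_s'],s['tcp_pos'],s['force'],s['opening'])
E
```

```text
4.1 [ 0.46958641  0.27447127 -0.00131875] [-0.07688309  0.10559314  0.13329124] 0.0047179821550153486
```

View pics/w4.png

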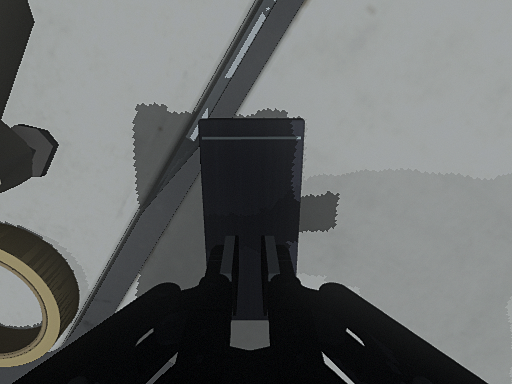

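```bash
python3 - <<'E'
from h import *
for t in('w3','w4'):
    v=V(t);P=v.pts()
    for uv in ([(232,240),(270,240),(232,270),(268,270),(250,200),(250,300)] if t=='w4' else [(155,252),(343,252),(150,265),(350,265),(160,285),(250,250)]): print(t,uv,P[uv[1],uv[0]].round(4))
E
python3 sh.py w4 .38 .6 .13 .36
```

```text
w3 (155, 252) [0.4542 0.3176 0.0585]
w3 (343, 252) [0.5026 0.2426 0.059 ]
w3 (150, 265) [0.4549 0.3167 0.0694]
w3 (350, 265) [0.5028 0.2434 0.0708]
w3 (160, 285) [0.4424 0.3076 0.0629]
w3 (250, 250) [0.4568 0.2655 0.013 ]
w4 (232, 240) [0.475  0.2888 0.0447]
w4 (270, 240) [0.4848 0.272  0.0432]
w4 (232, 270) [0.4752 0.2873 0.0698]
w4 (268, 270) [0.4837 0.2744 0.07  ]
w4 (250, 200) [0.487  0.2855 0.0098]
w4 (250, 300) [0.4242 0.2451 0.0095]
w4 14356 ((469.200927734375, 273.11798095703125), (139.97268676757812, 60.244930267333984), 32.988182067871094) z 0.010342930978508483
  ray ((469.73712158203125, 273.5296630859375), (139.60906982421875, 59.70334243774414), 32.926597595214844)
```

```bash
python3 - <<'E'
from h import *
for t,x in(('w4',232),('w4',268),('w3',150),('w3',345)):
    v=V(t);P=v.pts()
    print(t,x,[(r,(P[r,x]*1000).round(0).astype(int).tolist()) for r in range(228,300,5)])
s=manip.get_state();print(s['opening'])
E
```

```text
w4 232 [(228, [465, 285, 11]), (233, [462, 283, 10]), (238, [475, 289, 43]), (243, [475, 288, 47]), (248, [475, 288, 52]), (253, [475, 288, 56]), (258, [475, 288, 61]), (263, [476, 288, 65]), (268, [475, 287, 69]), (273, [475, 287, 72]), (278, [473, 286, 72]), (283, [471, 285, 72]), (288, [469, 283, 72]), (293, [468, 282, 73]), (298, [465, 281, 72])]
w4 268 [(228, [477, 266, 11]), (233, [474, 264, 10]), (238, [485, 273, 42]), (243, [484, 273, 47]), (248, [484, 273, 52]), (253, [484, 274, 57]), (258, [485, 274, 62]), (263, [484, 274, 65]), (268, [484, 274, 69]), (273, [484, 274, 72]), (278, [482, 273, 72]), (283, [480, 272, 74]), (288, [479, 272, 75]), (293, [477, 270, 75]), (298, [476, 270, 77])]
w3 150 [(228, [-38, 361, -749]), (233, [-57, 353, -750]), (238, [-72, 344, -747]), (243, [-93, 335, -752]), (248, [414, 321, 0]), (253, [454, 319, 60]), (258, [455, 318, 65]), (263, [455, 317, 69]), (268, [456, 316, 72]), (273, [454, 315, 73]), (278, [453, 314, 74]), (283, [451, 313, 75]), (288, [449, 312, 75]), (293, [448, 311, 77]), (298, [446, 310, 77])]
w3 345 [(228, [500, 217, 3]), (233, [497, 216, 3]), (238, [494, 212, 2]), (243, [491, 210, 2]), (248, [488, 207, 1]), (253, [503, 242, 60]), (258, [502, 243, 64]), (263, [502, 244, 68]), (268, [500, 243, 68]), (273, [498, 241, 69]), (278, [496, 240, 69]), (283, [494, 239, 71]), (288, [493, 238, 71]), (293, [491, 237, 72]), (298, [489, 236, 73])]
0.0047179821550153486
```

```bash
python3 - <<'E'
from h import *
p,d,c=snap('side','s4'); s=manip.get_state(); print(s['opening'],s['tcp_pos'],s['force'])
cv2.imwrite('pics/s4b.png',cv2.resize(p[80:260,260:460],None,fx=3.5,fy=3.3,interpolation=cv2.INTER_CUBIC)[:,:,::-1])
print(V('s4').proj(s['tcp_pos']))
E
```

```text
8.934235046050514e-06 [ 0.46954554  0.27446303 -0.00137501] [ 0.83777229 -0.87525343 -0.04534577]
(np.float64(347.15841210801665), np.float64(190.15096392328405))
```

View pics/s4b.png

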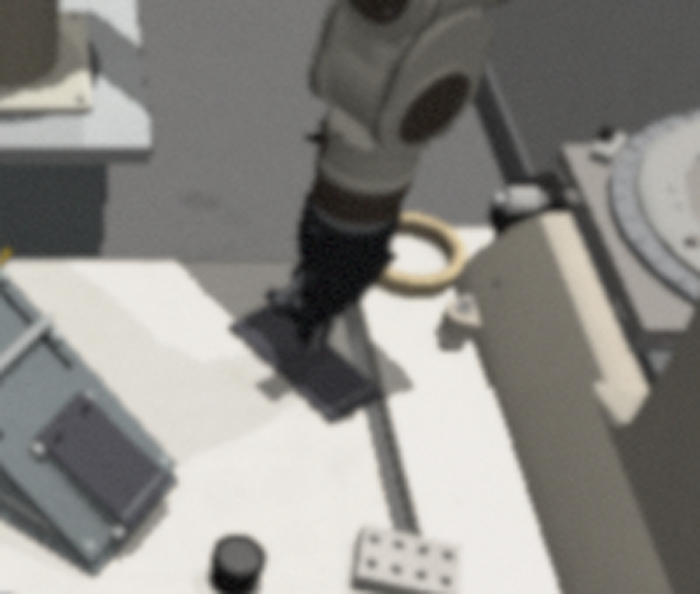

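```bash
python3 - <<'E'
from h import *
v=V('s4');P=v.pts()
for x in(346,348,350,352): print(x,[(r,(P[r,x]*1000).round(0).astype(int).tolist()) for r in range(164,200,3)])
E
```

```text
346 [(164, [490, 242, 142]), (167, [498, 242, 138]), (170, [472, 253, 96]), (173, [475, 254, 87]), (176, [501, 248, 103]), (179, [500, 250, 88]), (182, [476, 261, 47]), (185, [456, 271, 8]), (188, [468, 269, 8]), (191, [483, 267, 11]), (194, [494, 265, 10]), (197, [505, 264, 9])]
348 [(164, [498, 245, 151]), (167, [501, 247, 141]), (170, [478, 257, 103]), (173, [475, 260, 86]), (176, [488, 258, 88]), (179, [496, 258, 83]), (182, [479, 266, 50]), (185, [477, 270, 33]), (188, [469, 275, 8]), (191, [480, 274, 8]), (194, [493, 272, 8]), (197, [507, 269, 12])]
350 [(164, [496, 251, 148]), (167, [495, 254, 135]), (170, [491, 258, 118]), (173, [484, 263, 96]), (176, [489, 264, 89]), (179, [479, 270, 64]), (182, [484, 271, 55]), (185, [481, 274, 38]), (188, [470, 281, 10]), (191, [481, 280, 9]), (194, [495, 277, 11]), (197, [506, 276, 10])]
352 [(164, [492, 259, 144]), (167, [488, 262, 128]), (170, [487, 265, 114]), (173, [491, 266, 105]), (176, [484, 271, 83]), (179, [480, 275, 66]), (182, [472, 281, 42]), (185, [456, 290, 8]), (188, [468, 288, 8]), (191, [479, 287, 6]), (194, [494, 284, 10]), (197, [504, 283, 8])]
```

Call:
jog_arm(rows=[1, 0, 0, 0, 0, 1, 0, 0, 0, 0, 1, 0, 0, 0, 0, 1, 0, 0, 0, 0])

```text
time_s: 4.65
tcp_pos: [0.4697, 0.2745, -0.0014]
orientation: [-0.0, 0.959, 0.282, -0.0]
force: [0.1, -0.7, 0.4]
opening: 0.0727
```

Call:
jog_arm(rows=[1, 0, 0, -10, 0, 1, 0, 0, -10, 0, 1, 0, 0, 0, 0])

```text
time_s: 5.03
tcp_pos: [0.4684, 0.2737, -0.0229]
orientation: [0.0, 0.959, 0.282, -0.002]
force: [-0.1, 0.0, 0.0]
opening: 0.0854
```

```bash
cat > tips.py <<'E'
from h import *
import sys
snap('wrist',sys.argv[1]); s=manip.get_state(); print(s['time_s'],s['tcp_pos'],s['force'],s['opening'],s['joints'].round(3))
v=V(sys.argv[1]);P=v.pts()
for x in(145,150,155,345,350,355): print(x,[(r,(P[r,x]*1000).round(0).astype(int).tolist()) for r in range(240,275,4)])
E
python3 tips.py w5
```

```text
5.075 [ 0.4689094   0.27400493 -0.02229887] [0.35142744 0.37383343 0.55907695] 0.08569019428474199 [ 0.529  0.516 -0.2    0.856 -0.     3.099]
145 [(240, [-76, 353, -749]), (244, [-95, 347, -755]), (248, [-107, 339, -752]), (252, [-121, 332, -751]), (256, [453, 321, 38]), (260, [453, 320, 41]), (264, [454, 320, 45]), (268, [455, 319, 48]), (272, [456, 318, 51])]
150 [(240, [541, 321, 157]), (244, [-83, 332, -751]), (248, [452, 321, 30]), (252, [454, 320, 35]), (256, [453, 319, 37]), (260, [455, 319, 42]), (264, [455, 318, 45]), (268, [456, 317, 49]), (272, [455, 316, 49])]
155 [(240, [-57, 324, -748]), (244, [435, 320, 0]), (248, [454, 319, 30]), (252, [455, 318, 35]), (256, [455, 318, 38]), (260, [455, 317, 40]), (264, [455, 316, 42]), (268, [453, 315, 42]), (272, [451, 314, 43])]
345 [(240, [499, 225, 0]), (244, [497, 224, 0]), (248, [504, 241, 30]), (252, [503, 242, 34]), (256, [503, 244, 39]), (260, [502, 245, 42]), (264, [501, 244, 43]), (268, [500, 244, 44]), (272, [498, 242, 44])]
350 [(240, [501, 224, 1]), (244, [499, 222, 1]), (248, [505, 239, 30]), (252, [505, 241, 36]), (256, [504, 241, 38]), (260, [503, 242, 41]), (264, [503, 244, 45]), (268, [502, 244, 48]), (272, [501, 244, 49])]
355 [(240, [503, 222, 2]), (244, [501, 220, 2]), (248, [498, 218, 1]), (252, [496, 216, 0]), (256, [505, 239, 38]), (260, [505, 240, 41]), (264, [504, 241, 44]), (268, [503, 242, 47]), (272, [503, 243, 51])]
```

Call:
jog_arm(rows=[1, 1, 0, -8, 0, 1, 0, 0, -7, 0, 1, 0, 0, 0, 0])

```text
time_s: 5.45
tcp_pos: [0.47, 0.2741, -0.0372]
orientation: [0.0, 0.959, 0.282, -0.001]
force: [0.4, 0.2, -0.4]
opening: 0.0852
```

```bash
python3 tips.py w6;python3 sh.py w6 .38 .6 .13 .36
```

```text
5.5 [ 0.47030809  0.27423791 -0.03680269] [-0.77908006 -0.21444425  0.96443887] 0.08522814403951637 [ 0.528  0.537 -0.211  0.824 -0.     3.098]
145 [(240, [-62, 353, -746]), (244, [-79, 347, -750]), (248, [-93, 340, -750]), (252, [-106, 333, -748]), (256, [454, 322, 24]), (260, [455, 321, 27]), (264, [455, 320, 30]), (268, [456, 319, 34]), (272, [457, 318, 37])]
150 [(240, [-58, 339, -753]), (244, [-70, 332, -750]), (248, [453, 322, 15]), (252, [455, 321, 21]), (256, [455, 320, 24]), (260, [456, 319, 27]), (264, [457, 318, 31]), (268, [457, 317, 33]), (272, [456, 316, 35])]
155 [(240, [-48, 325, -752]), (244, [445, 320, -2]), (248, [455, 320, 15]), (252, [456, 319, 20]), (256, [457, 318, 24]), (260, [457, 317, 27]), (264, [457, 316, 29]), (268, [454, 315, 28]), (272, [453, 314, 29])]
345 [(240, [504, 235, 0]), (244, [503, 234, 1]), (248, [505, 241, 15]), (252, [505, 243, 20]), (256, [505, 245, 25]), (260, [504, 245, 27]), (264, [502, 244, 28]), (268, [501, 244, 30]), (272, [500, 242, 29])]
350 [(240, [506, 233, 1]), (244, [504, 231, 1]), (248, [506, 239, 15]), (252, [506, 241, 20]), (256, [505, 242, 24]), (260, [505, 243, 27]), (264, [504, 243, 30]), (268, [504, 245, 34]), (272, [503, 245, 36])]
355 [(240, [508, 231, 2]), (244, [505, 228, 0]), (248, [503, 227, 0]), (252, [502, 225, 0]), (256, [506, 239, 23]), (260, [506, 241, 27]), (264, [506, 242, 31]), (268, [505, 244, 35]), (272, [504, 243, 36])]
w6 25971 ((474.1851501464844, 276.4769592285156), (128.875, 60.34429168701172), 32.898284912109375) z 0.01085898789717657
  ray ((474.3069152832031, 276.4961242675781), (129.2544403076172, 59.844879150390625), 32.92156982421875)
```

View pics/w6.png

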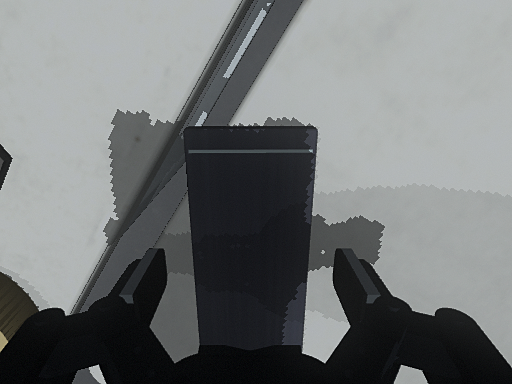

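Call:
jog_arm(rows=[1, 0, 0, -4, 0, -1, 0, 0, 0, 0, -1, 0, 0, 0, 0, -1, 0, 0, 0, 0])

```text
time_s: 6.0
tcp_pos: [0.4709, 0.2746, -0.0398]
orientation: [-0.0, 0.959, 0.282, 0.0]
force: [-1.6, -1.1, 4.1]
opening: 0.0578
```

Call:
jog_arm(rows=[-1, 0, 0, 10, 0, -1, 0, 0, 40, 0, -1, 0, 0, 50, 0, -1, 0, 0, 50, 0, -1, 0, 0, 0, 0])

```text
time_s: 6.62
tcp_pos: [0.4739, 0.2764, 0.1149]
orientation: [-0.001, 0.959, 0.282, 0.005]
force: [0.4, -0.1, -2.2]
opening: 0.0578
```

```bash
python3 tips.py w7 | head -1
```

```text
6.675 [0.47216308 0.27534307 0.11208583] [ 0.23597686 -0.00839481 -2.29795475] 0.057476303573926885 [ 0.528  0.376 -0.028  1.162  0.     3.098]
```

View pics/w7.png

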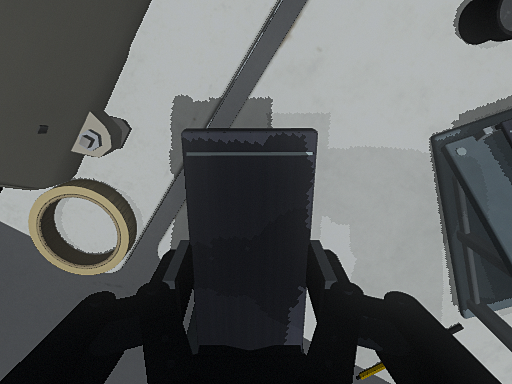

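```bash
cat > held.py <<'E'
from h import *
import sys
from scipy.spatial.transform import Rotation as Ro
def held(tag,tcp,q,L,rows=(125,340)):
    v=V(tag);P=v.pts()
    m=np.zeros(v.d.shape,bool); m[rows[0]:rows[1],180:325]=1
    m&=(v.d>0)&(v.p.max(-1)<110); R=Ro.from_quat([q[1],q[2],q[3],q[0]]).as_matrix()
    X=(P-tcp)@R*1000
    m&=(abs(X[...,2]+46)<40)&(abs(X[...,1])<32)
    Q=X[m]
    from numpy.linalg import lstsq
    for _ in range(4):
        A=np.c_[Q[:,:2],np.ones(len(Q))]; k=lstsq(A,Q[:,2],rcond=None)[0]; r=abs(Q[:,2]-A@k); Q=Q[r<2.5*max(r.std(),.5)]
    rect=cv2.minAreaRect(Q[:,:2].astype(np.float32))
    print('n',len(Q),'plane z=%.3fx+%.3fy+%.1f'%tuple(k),'pitch',np.degrees(np.arctan(k[0])),'rect',rect,'x',np.percentile(Q[:,0],[.5,99.5]),'y',np.percentile(Q[:,1],[.5,99.5]))
if __name__=='__main__':
    s=manip.get_state(); held(sys.argv[1],s['tcp_pos'],s['orientation'],140)
E
python3 held.py w7
```

```text
n 24475 plane z=0.000x+-0.001y+-50.1 pitch 0.005962447276490592 rect ((9.654674530029297, 0.01263427734375), (63.72182083129883, 117.4688949584961), 89.40799713134766) x [-47.62510086  67.67594953] y [-29.663939    29.09110039]
```

Call:
jog_arm(rows=[-1, 0, 0, 50, 0, -1, 26, -30, 0, 5, -1, 26, -40, 0, 5, -1, 27, -40, 0, 5, -1, 27, -40, 0, 5])

```text
time_s: 7.3
tcp_pos: [0.576, 0.123, 0.1573]
orientation: [-0.001, 0.895, 0.446, -0.002]
force: [0.7, 0.3, -1.1]
opening: 0.058
```

Call:
jog_arm(rows=[-1, 27, -40, 0, 0, -1, 0, -38, 0, 0, -1, 0, 0, 0, 0, -1, 0, 0, 0, 0])

```text
time_s: 7.8
tcp_pos: [0.6026, 0.0467, 0.158]
orientation: [-0.001, 0.896, 0.444, -0.001]
force: [0.7, -0.0, -1.1]
opening: 0.0578
```

```bash
python3 tips.py w8 | head -1; python3 stand.py w8|head -2
```

```text
7.85 [0.60282441 0.04720318 0.1584289 ] [ 0.11618164 -0.22743418 -1.88687214] 0.058321611746504846 [0.078 0.469 0.239 1.343 0.    2.298]
w8 tilt 36.03951770641203 az -127.11034059794915
deck rect ((14.86309814453125, -4.56756591796875), (124.2229995727539, 228.42062377929688), 89.85348510742188)
```

View pics/w8.png

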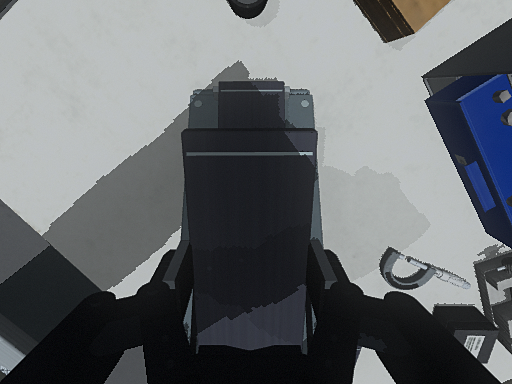

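Call:
jog_arm(rows=[-1, 1.5, -1, -30, 0, -1, 0, 0, -25, 0, -1, 0, 0, 0, 0, -1, 0, 0, 0, 0])

```text
time_s: 8.35
tcp_pos: [0.6056, 0.0464, 0.1055]
orientation: [0.0, 0.896, 0.445, 0.0]
force: [0.4, -0.5, -1.3]
opening: 0.0578
```

Call:
jog_arm(rows=[-1, 0, 0, -4, 0, -1, 0, 0, -3, 0, -1, 0, 0, -2, 0, -1, 0, 0, 0, 0])

```text
time_s: 8.85
tcp_pos: [0.6051, 0.0454, 0.0955]
orientation: [-0.0, 0.896, 0.444, -0.0]
force: [-0.5, 0.2, -1.0]
opening: 0.0579
```

```bash
python3 - <<'E'
from h import *
s=manip.get_state(); print(s['tcp_pos'],s['force'],s['torque'])
p,d,c=snap('side','s9'); 
cv2.imwrite('pics/s9b.png',cv2.resize(p[120:270,180:340],None,fx=4,fy=4,interpolation=cv2.INTER_CUBIC)[:,:,::-1])
E
```

```text
[0.60506098 0.04535958 0.09551435] [-0.45925152  0.23458536 -0.96545391] [-0.06532845 -0.0247361  -0.04251567]
```

View pics/s9b.png

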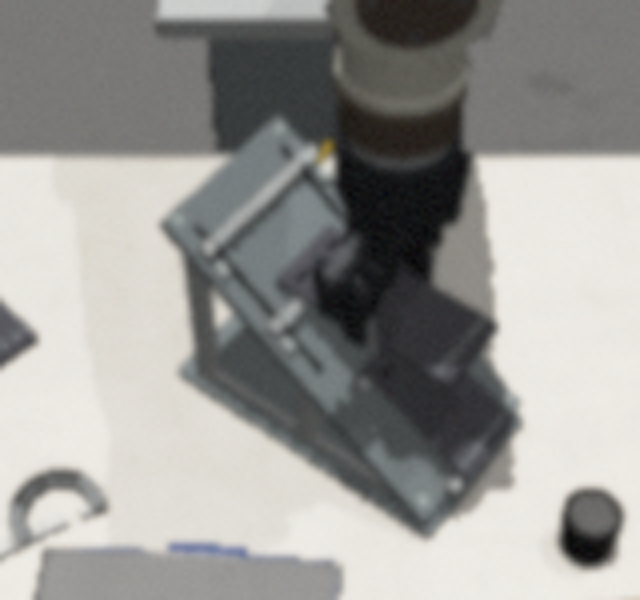

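The side view shows the head end just uphill of the middle rail, at crop (320,255) against the rail at (285,320). I'm lowering slowly until it touches.

Call:
jog_arm(rows=[-1, 0, 0, -2, 0, -1, 0, 0, -1, 0, -1, 0, 0, 0, 0])

```text
time_s: 9.28
tcp_pos: [0.6054, 0.0455, 0.0929]
orientation: [0.0, 0.896, 0.444, 0.0]
force: [0.0, -0.0, -0.1]
opening: 0.0577
```

Call:
jog_arm(rows=[-1, 0, 0, -2, 0, -1, 0, 0, -1, 0, -1, 0, 0, 0, 0])

```text
time_s: 9.65
tcp_pos: [0.6057, 0.0456, 0.0903]
orientation: [0.0, 0.896, 0.444, 0.001]
force: [-0.2, 0.5, 4.5]
opening: 0.0578
```

Call:
jog_arm(rows=[-1, 0, 0, -2, 0, -1, 0, 0, 0, 0])

```text
time_s: 9.9
tcp_pos: [0.6057, 0.0456, 0.0884]
orientation: [0.0, 0.896, 0.444, 0.001]
force: [1.0, 1.7, 6.6]
opening: 0.0578
```

Call:
jog_arm(rows=[-1, 0, 0, -2, 0, -1, 0, 0, 0, 0])

```text
time_s: 10.15
tcp_pos: [0.606, 0.0459, 0.0865]
orientation: [0.0, 0.896, 0.444, 0.001]
force: [0.8, 1.9, 6.8]
opening: 0.0577
```

Call:
jog_arm(rows=[-1, 0, 0, -3, 0, -1, 0, 0, -3, 0, -1, 0, 0, 0, 0])

```text
time_s: 10.52
tcp_pos: [0.6066, 0.0462, 0.0808]
orientation: [0.0, 0.896, 0.444, 0.002]
force: [0.8, 2.2, 5.2]
opening: 0.0579
```

```bash
python3 tips.py w10 | head -1; python3 held.py w10
```

```text
10.575 [0.60664525 0.04615654 0.08087522] [1.31862888 2.39634073 6.53221405] 0.05792225806628735 [7.500e-02 5.180e-01 1.110e-01 1.161e+00 1.000e-03 2.296e+00]
n 23432 plane z=0.178x+0.001y+-50.5 pitch 10.112699071984023 rect ((12.512577056884766, -0.001861572265625), (63.75188446044922, 107.46092987060547), 89.93571472167969) x [-39.91895816  65.68624367] y [-29.20524279  29.57883462]
```

Call:
jog_arm(rows=[-1, -0.6, -0.8, -3, 0, -1, -0.6, -0.8, -3, 0, -1, 0, 0, 0, 0])

```text
time_s: 10.95
tcp_pos: [0.6065, 0.0455, 0.0755]
orientation: [0.0, 0.896, 0.445, 0.003]
force: [3.0, 4.9, 8.5]
opening: 0.0578
```

Call:
jog_arm(rows=[-1, -0.6, -0.8, -3, 0, -1, -0.6, -0.8, -3, 0, -1, 0, 0, 0, 0])

```text
time_s: 11.32
tcp_pos: [0.6058, 0.0444, 0.0696]
orientation: [-0.0, 0.896, 0.445, 0.004]
force: [3.1, 6.2, 6.3]
opening: 0.0578
```

```bash
python3 tips.py w11 | head -1; python3 held.py w11
```

```text
11.375 [0.60576168 0.04442444 0.06958684] [3.55693524 5.47532783 6.3797819 ] 0.05816599303485284 [0.071 0.522 0.087 1.129 0.003 2.291]
n 21826 plane z=0.394x+0.004y+-51.1 pitch 21.514122169842118 rect ((13.614021301269531, 0.16973114013671875), (95.88607025146484, 63.635311126708984), 0.3714606761932373) x [-33.25475764  60.98007907] y [-29.23104421  29.57450247]
```

View pics/w11.png

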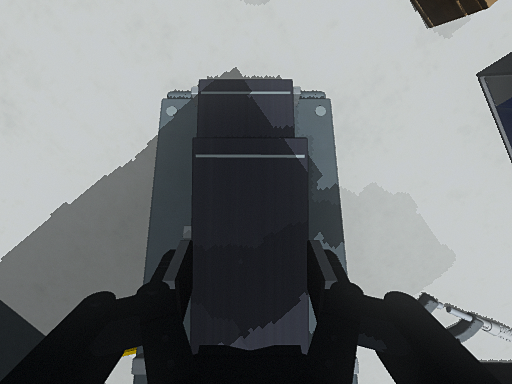

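Call:
jog_arm(rows=[-1, 1.4, 1.8, -2.9, 0, -1, 1.4, 1.8, -2.9, 0, -1, 0, 0, 0, 0])

```text
time_s: 11.75
tcp_pos: [0.6073, 0.0466, 0.0635]
orientation: [0.001, 0.896, 0.444, 0.002]
force: [1.1, 2.0, 8.1]
opening: 0.0581
```

Call:
jog_arm(rows=[-1, 1.4, 1.8, -2, 0, -1, 0, 0, 0, 0])

```text
time_s: 12.0
tcp_pos: [0.6082, 0.0476, 0.0613]
orientation: [0.001, 0.896, 0.444, 0.001]
force: [0.3, 0.5, 8.0]
opening: 0.058
```

Call:
jog_arm(rows=[-1, 1.4, 1.8, -2, 0, -1, 1.2, 1.6, -1.5, 0, -1, 0, 0, 0, 0])

```text
time_s: 12.38
tcp_pos: [0.6095, 0.0488, 0.0595]
orientation: [0.002, 0.896, 0.444, -0.0]
force: [-5.0, -3.6, 19.7]
opening: 0.058
```

```bash
python3 tips.py w12 | head -1; python3 held.py w12
```

```text
12.425 [0.60949044 0.0488016  0.0595397 ] [-5.47277656 -5.84807375 18.74320128] 0.05758819522026965 [ 0.082  0.543  0.094  1.121 -0.004  2.304]
n 20953 plane z=0.499x+0.003y+-51.1 pitch 26.531152537221946 rect ((13.137516021728516, 0.013721466064453125), (63.922882080078125, 90.05596923828125), 89.99343872070312) x [-30.97020097  57.68187488] y [-29.17071433  29.5171729 ]
```

View pics/w12.png

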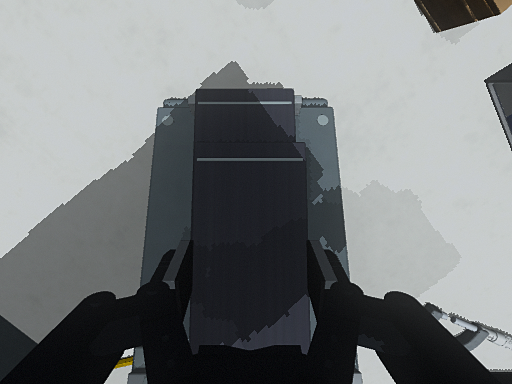

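Call:
jog_arm(rows=[-1, 0, 0, 1.5, 0, -1, 0, 0, 0, 0])

```text
time_s: 12.68
tcp_pos: [0.6101, 0.0496, 0.06]
orientation: [0.002, 0.896, 0.444, 0.0]
force: [-1.6, -2.5, 12.2]
opening: 0.0583
```

Call:
jog_arm(rows=[-1, 1.2, 1.6, -1, 0, -1, 0, 0, 0, 0])

```text
time_s: 12.92
tcp_pos: [0.6107, 0.0502, 0.0596]
orientation: [0.002, 0.896, 0.444, -0.0]
force: [-4.7, -5.9, 17.5]
opening: 0.0575
```

Call:
jog_arm(rows=[-1, 1.2, 1.6, -1, 0, -1, 0, 0, 0, 0])

```text
time_s: 13.18
tcp_pos: [0.6135, 0.0536, 0.0582]
orientation: [0.001, 0.896, 0.444, 0.002]
force: [-0.2, -0.1, 10.7]
opening: 0.0578
```

Call:
jog_arm(rows=[-1, 1.2, 1.6, -1, 0, -1, 0, 0, 0, 0])

```text
time_s: 13.42
tcp_pos: [0.6147, 0.0553, 0.057]
orientation: [0.001, 0.896, 0.444, 0.002]
force: [0.3, -1.3, 10.9]
opening: 0.0581
```

Call:
jog_arm(rows=[-1, 1.2, 1.6, -0.8, 0, -1, 0, 0, 0, 0])

```text
time_s: 13.68
tcp_pos: [0.6148, 0.0555, 0.0566]
orientation: [0.002, 0.896, 0.444, 0.0]
force: [-3.4, -4.0, 14.7]
opening: 0.058
```

Call:
jog_arm(rows=[-1, 1.2, 1.6, -0.8, 0, -1, 0, 0, 0, 0])

```text
time_s: 13.92
tcp_pos: [0.6148, 0.0554, 0.0563]
orientation: [0.003, 0.896, 0.443, -0.001]
force: [-6.9, -8.1, 19.6]
opening: 0.058
```

```bash
python3 tips.py w13 | head -1; python3 held.py w13;  python3 - <<'E'
from h import *
p,d,c=snap('side','s13'); 
cv2.imwrite('pics/s13b.png',cv2.resize(p[130:260,190:330],None,fx=5,fy=4.5,interpolation=cv2.INTER_CUBIC)[:,:,::-1])
E
```

```text
13.975 [0.61478577 0.05543792 0.05633003] [-7.18224966 -7.55738338 19.59717448] 0.05783382700904479 [ 0.093  0.558  0.111  1.124 -0.006  2.316]
n 21102 plane z=0.481x+0.002y+-51.1 pitch 25.69291388908218 rect ((13.078693389892578, 0.03888702392578125), (90.67536163330078, 63.72093963623047), 0.005912671331316233) x [-31.25467538  57.89094707] y [-29.2088388  29.511774 ]
```

View pics/s13b.png

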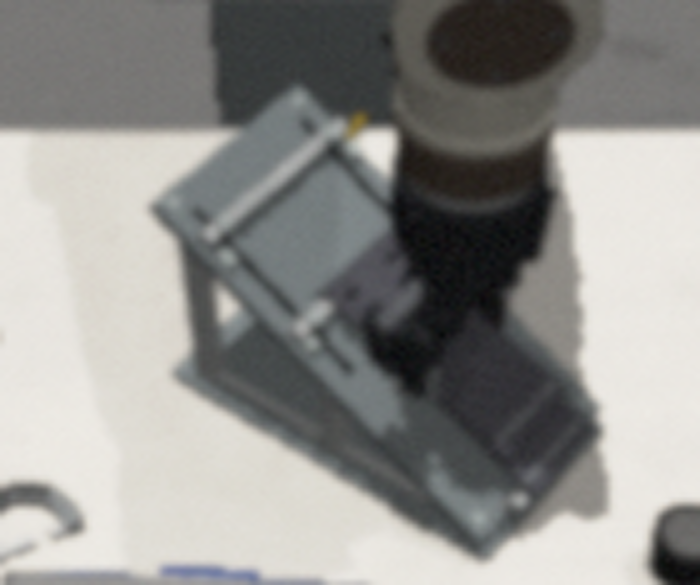

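Call:
jog_arm(rows=[-1, -1.2, -1.6, 1, 0, -1, 0, 0, 0, 0])

```text
time_s: 14.28
tcp_pos: [0.6148, 0.0556, 0.0566]
orientation: [0.002, 0.896, 0.444, 0.0]
force: [-1.6, -2.4, 12.4]
opening: 0.0576
```

Call:
jog_arm(rows=[-1, -0.6, -0.8, 1, 0, -1, 0, 0, 0, 0])

```text
time_s: 14.52
tcp_pos: [0.6149, 0.0557, 0.0568]
orientation: [0.001, 0.896, 0.444, 0.001]
force: [-0.1, -1.4, 8.3]
opening: 0.0579
```

Call:
jog_arm(rows=[-1, 0, 0, 1.5, 0, -1, 0, 0, 0, 0])

```text
time_s: 14.78
tcp_pos: [0.6147, 0.0559, 0.0573]
orientation: [0.001, 0.896, 0.444, 0.001]
force: [2.8, -2.1, 4.1]
opening: 0.0579
```

Call:
jog_arm(rows=[0.7, 0, 0, 0, 0, 1, 0, 0, 0, 0, 1, 0, 0, 0, 0])

```text
time_s: 15.15
tcp_pos: [0.6129, 0.0568, 0.0559]
orientation: [-0.001, 0.896, 0.444, -0.001]
force: [-0.1, 0.6, 0.1]
opening: 0.0857
```

```bash
python3 tips.py w14 | head -1; python3 held.py w14
```

```text
15.2 [0.61317016 0.05680544 0.05610574] [ 1.0488864   0.28983882 -1.01907346] 0.08520565020024376 [0.092 0.556 0.107 1.123 0.    2.313]
n 20256 plane z=0.544x+-0.002y+-48.0 pitch 28.54059557370456 rect ((11.683197021484375, 1.5487594604492188), (59.8752326965332, 89.27552032470703), 89.94783020019531) x [-32.02425814  55.69757728] y [-27.85756755  30.95730931]
```

View pics/w14.png

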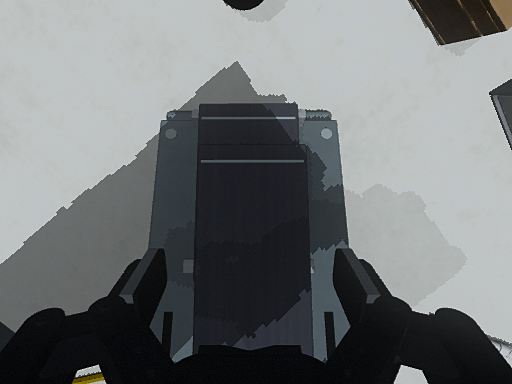

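Call:
jog_arm(rows=[1, 0, 0, 30, 0, 1, 0, 0, 50, 0, 1, 0, 0, 60, 0, 1, -20, -20, 60, 0, 1, -30, -30, 50, 0])

```text
time_s: 15.82
tcp_pos: [0.5663, 0.0095, 0.3028]
orientation: [0.0, 0.896, 0.445, 0.001]
force: [0.6, -1.1, 0.3]
opening: 0.0858
```

Call:
jog_arm(rows=[1, 0, 0, 0, 0, 1, 0, 0, 0, 0])

```text
time_s: 16.08
tcp_pos: [0.5663, 0.0093, 0.3006]
orientation: [-0.0, 0.896, 0.444, 0.0]
force: [-0.9, 0.3, -0.9]
opening: 0.0852
```

```bash
python3 tips.py w15 | head -1; python3 stand.py w15|head -2; cat > lap.py <<'E'
from h import *
import sys
from stand import fit
# stand frame fixed from w1
z=np.load('pics/st_w1.npz'); n,c,up,y=z['n'],z['c'],z['up'],z['y']
v=V(sys.argv[1]);P=v.pts(); X=(P-c); A=X@up*1000;B=X@y*1000;H=X@n*1000
ok=(v.d>0)&(abs(B)<63)&(A>-170)&(A<140)&(H>-6)&(H<60)
D=ok&(abs(H)<3)&(abs(B)>40); print('deck offset h',np.median(H[D]))
h0=np.median(H[D])
for nm,lo,hi in(('mid',-25,30),('top',45,95)):
    R=ok&(H-h0>9)&(H-h0<14)&(A>lo)&(A<hi)&(abs(B)>38)&(abs(B)<57)
    for sd in(-1,1):
        Q=R&(B*sd>0)
        if Q.sum()>5: print(nm,sd,Q.sum(),'a pct',np.percentile(A[Q],[3,50,97]).round(1))
S=ok&(H-h0>13)&(abs(B)<34)&(v.p.max(-1)<130)
for nm,lo,hi in(('long',-60,20),('short',25,110)):
    Q=S&(A>lo)&(A<hi)
    if Q.sum()<100: continue
    k=np.linalg.lstsq(np.c_[A[Q],B[Q],np.ones(Q.sum())],H[Q],rcond=None)[0]
    Q2=Q&(abs(H-(k[0]*A+k[1]*B+k[2]))<2)
    k=np.linalg.lstsq(np.c_[A[Q2],B[Q2],np.ones(Q2.sum())],H[Q2],rcond=None)[0]
    print(nm,Q2.sum(),'pitch rel deck',np.degrees(np.arctan(k[0])),'roll',np.degrees(np.arctan(k[1])),'a',np.percentile(A[Q2],[.3,99.7]),'b',np.percentile(B[Q2],[1,99]),'h at head',k[0]*np.percentile(A[Q2],99.7)+k[2]-h0)
    r=cv2.minAreaRect(np.stack([A[Q2],B[Q2]],1).astype(np.float32)); print('  ',r)
E
python3 lap.py w1; python3 lap.py w15
```

```text
16.125 [0.56599694 0.00951914 0.29944144] [-0.3139965  -0.02255838 -0.44590284] 0.08554004959327913 [0.017 0.368 0.449 1.654 0.    2.238]
w15 tilt 36.10633493845011 az -127.27809603306237
deck rect ((-35.39422607421875, 1.0777702331542969), (264.0442810058594, 124.1703109741211), 0.11530937999486923)
deck offset h 0.009976026933317759
mid -1 77 a pct [-0.6  4.8  7.4]
mid 1 80 a pct [-0.1  5.1  7.6]
top -1 85 a pct [67.8 72.5 75.9]
top 1 86 a pct [68.2 72.7 75.9]
long 120 pitch rel deck -2.2608845696298356 roll -0.11481720684742837 a [-59.86654667   7.45781421] b [-30.33571039  29.12963585] h at head 13.160578239440794
   ((-26.17734718322754, -1.361307144165039), (59.69337844848633, 68.66726684570312), 88.49651336669922)
deck offset h -1.1583142563148972
mid -1 76 a pct [-6.  -0.8  1.2]
mid 1 76 a pct [-6.3 -1.5  1.1]
top -1 79 a pct [67.7 72.3 74.7]
top 1 90 a pct [66.5 71.4 74.5]
long 2647 pitch rel deck -7.391710901647001 roll -0.03393901216921245 a [-59.85969241   5.97800123] b [-28.95672411  30.00230996] h at head 16.25764666976938
   ((-26.854076385498047, 0.7866268157958984), (66.25614166259766, 60.07510757446289), 0.027196940034627914)
```

View pics/w15.png

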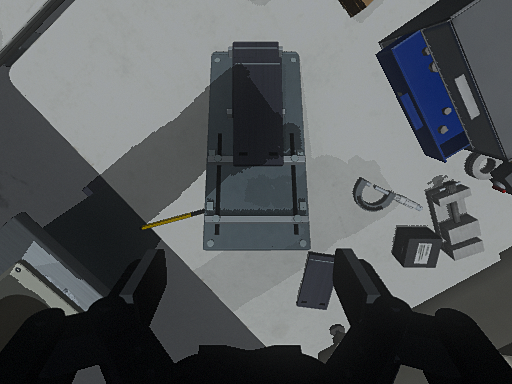

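```bash
python3 - <<'E'
from h import *
v=V('w15'); cv2.imwrite('pics/w15b.png',cv2.resize(v.p[100:260,195:325],None,fx=4.6,fy=3.7,interpolation=cv2.INTER_CUBIC)[:,:,::-1])
E
```

```text
(no output)
```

View pics/w15b.png

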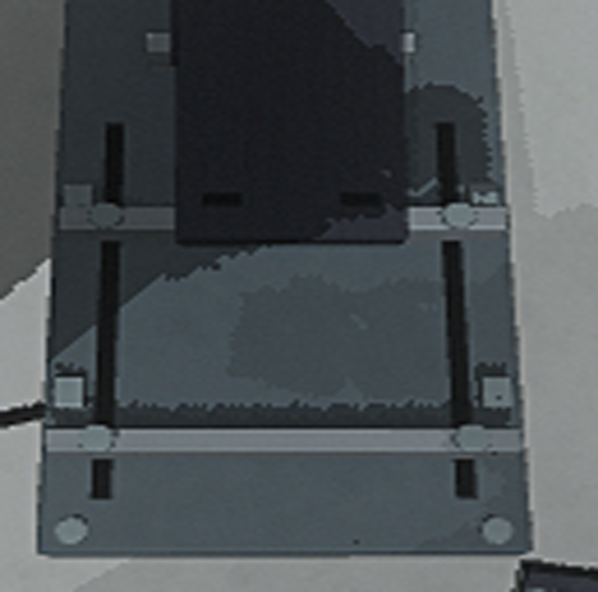

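The zoom shows the middle rail touching its stop blocks at (78,195) and (485,197). The top rail still has a gap to its blocks at (68,390) and (495,390). The long shingle sits square, so I go for the short one.

Call:
jog_arm(rows=[1, -11, -58, 0, -3, 1, -11, -58, 0, -3, 1, -11, -58, -20, -3, 1, -11, -58, -40, 0, 1, -11, -57, -40, 0])

```text
time_s: 16.75
tcp_pos: [0.5132, -0.2668, 0.207]
orientation: [-0.001, 0.928, 0.373, -0.001]
force: [1.1, 1.0, -1.4]
opening: 0.0856
```

Call:
jog_arm(rows=[1, 0, 0, -60, 0, 1, 0, 0, -30, 0, 1, 0, 0, 0, 0, 1, 0, 0, 0, 0])

```text
time_s: 17.25
tcp_pos: [0.5146, -0.2659, 0.1207]
orientation: [0.0, 0.928, 0.373, 0.0]
force: [-0.1, 0.3, 0.2]
opening: 0.0857
```

```bash
python3 tips.py w16|head -1;python3 sh.py w16 .38 .6 -.38 -.14
```

```text
17.3 [ 0.51524854 -0.26619431  0.12165522] [-0.44221296 -0.3561934  -0.67824096] 0.08539776169069616 [-0.477  0.435  0.089  1.222  0.     1.9  ]
w16 6244 ((510.6097106933594, -280.36602783203125), (117.8725357055664, 60.064598083496094), 44.064857482910156) z 0.011430381878864637
  ray ((510.7467346191406, -280.24053955078125), (118.66236877441406, 60.031585693359375), 44.056121826171875)
```

View pics/w16.png

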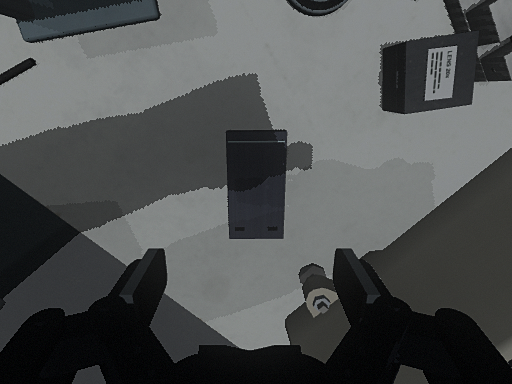

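```bash
python3 - <<'E'
from h import *
v=V('w16');P=v.pts()
x=np.array([np.cos(np.radians(44)),np.sin(np.radians(44))]);yy=np.array([x[1],-x[0]])
for uv in [(312,268),(305,275),(320,300),(300,320),(330,310),(370,260),(322,285)]:
    q=P[uv[1],uv[0]]; d=q[:2]-np.array([.5107,-.2803]); print(uv,q.round(3),'along',(d@x).round(3),'across',(d@yy).round(3))
E
```

```text
(312, 268) [ 0.484 -0.397  0.008] along -0.1 across 0.065
(305, 275) [ 0.472 -0.398  0.007] along -0.109 across 0.058
(320, 300) [ 0.479 -0.401  0.054] along -0.106 across 0.065
(300, 320) [ 0.439 -0.417  0.039] along -0.146 across 0.049
(330, 310) [ 0.477 -0.418  0.054] along -0.12 across 0.076
(370, 260) [ 0.541 -0.417  0.034] along -0.073 across 0.119
(322, 285) [ 0.489 -0.397  0.043] along -0.097 across 0.068
```

Call:
jog_arm(rows=[1, -4.5, -14, -40, 0, 1, 0, 0, -50, 0, 1, 0, 0, -50, 0, 1, 0, 0, -17, 0, 1, 0, 0, 0, 0])

```text
time_s: 17.92
tcp_pos: [0.5099, -0.2801, -0.0362]
orientation: [0.0, 0.928, 0.373, 0.0]
force: [0.0, 1.1, 0.3]
opening: 0.0853
```

```bash
python3 tips.py w17;python3 sh.py w17 .38 .6 -.38 -.14
```

```text
17.975 [ 0.51103047 -0.2807876  -0.03486997] [0.54165295 0.60377529 1.05032744] 0.08564121298296917 [-0.502  0.593 -0.1    0.876 -0.     1.875]
145 [(240, [476, -235, 1]), (244, [475, -236, 2]), (248, [472, -238, 0]), (252, [471, -239, 2]), (256, [486, -237, 26]), (260, [487, -238, 30]), (264, [487, -239, 32]), (268, [489, -240, 36]), (272, [489, -241, 38])]
150 [(240, [478, -237, 1]), (244, [476, -238, 1]), (248, [475, -240, 1]), (252, [487, -238, 22]), (256, [488, -239, 26]), (260, [488, -240, 28]), (264, [490, -240, 33]), (268, [489, -241, 34]), (272, [489, -242, 36])]
155 [(240, [480, -239, 2]), (244, [479, -240, 2]), (248, [476, -242, 1]), (252, [488, -240, 21]), (256, [489, -241, 25]), (260, [490, -242, 29]), (264, [489, -243, 29]), (268, [487, -244, 29]), (272, [486, -245, 30])]
345 [(240, [552, -314, 1]), (244, [550, -316, 1]), (248, [549, -317, 2]), (252, [551, -305, 22]), (256, [550, -305, 25]), (260, [549, -303, 29]), (264, [548, -304, 31]), (268, [547, -304, 32]), (272, [546, -306, 32])]
350 [(240, [554, -316, 1]), (244, [552, -317, 2]), (248, [551, -319, 2]), (252, [552, -307, 22]), (256, [552, -305, 26]), (260, [551, -305, 30]), (264, [550, -305, 32]), (268, [550, -303, 36]), (272, [549, -303, 38])]
355 [(240, [556, -317, 2]), (244, [554, -319, 2]), (248, [553, -322, 1]), (252, [551, -323, 2]), (256, [553, -308, 25]), (260, [552, -307, 29]), (264, [552, -305, 34]), (268, [551, -305, 36]), (272, [550, -305, 38])]
w17 23035 ((510.9001159667969, -280.35833740234375), (117.81572723388672, 60.467411041259766), 44.09529495239258) z 0.011764261573491919
  ray ((510.79278564453125, -280.42608642578125), (119.63778686523438, 60.24981689453125), 44.06275177001953)
```

View pics/w17.png

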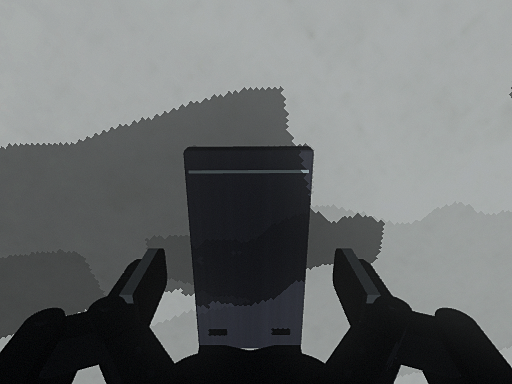

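Call:
jog_arm(rows=[1, 0, 0, -3.5, 0, -1, 0, 0, 0, 0, -1, 0, 0, 0, 0, -1, 0, 0, 0, 0])

```text
time_s: 18.48
tcp_pos: [0.5105, -0.2807, -0.0383]
orientation: [0.001, 0.928, 0.372, 0.001]
force: [-0.4, 1.1, 5.4]
opening: 0.0575
```

Call:
jog_arm(rows=[-1, 0, 0, 10, 0, -1, 0, 0, 40, 0, -1, 0, 0, 60, 0, -1, 0, 0, 60, 0, -1, 0, 0, 40, 0])

```text
time_s: 19.1
tcp_pos: [0.5103, -0.2806, 0.1741]
orientation: [0.002, 0.928, 0.372, 0.001]
force: [-0.1, 0.1, -1.3]
opening: 0.0575
```

Call:
jog_arm(rows=[-1, 0, 0, 0, 0])

```text
time_s: 19.23
tcp_pos: [0.5119, -0.2815, 0.1751]
orientation: [0.004, 0.928, 0.372, 0.003]
force: [-0.5, -0.0, -1.3]
opening: 0.0576
```

```bash
python3 tips.py w18|head -1;python3 held.py w18
```

```text
19.275 [ 0.51042626 -0.28067915  0.17225263] [ 0.04644417  0.23727707 -1.76852847] 0.05756119536031807 [-0.503  0.411  0.186  1.341  0.     1.875]
n 21645 plane z=0.001x+0.001y+-48.7 pitch 0.0674616620807718 rect ((4.207683563232422, -0.1405029296875), (110.09103393554688, 63.55991744995117), 0.10660367459058762) x [-49.19643715  58.68847313] y [-29.43154898  29.31570572]
```

View pics/w18.png

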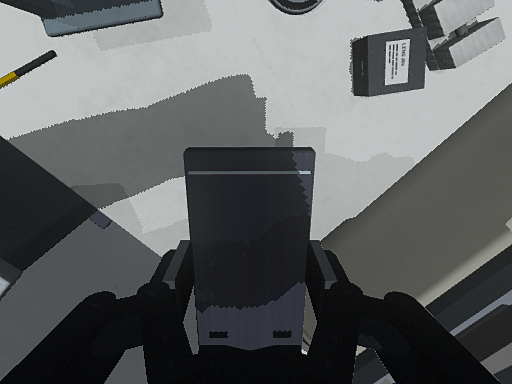

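Call:
jog_arm(rows=[-1, 0, 0, 20, 0, -1, 10, 45, 0, 3, -1, 10, 55, 0, 3, -1, 10, 55, 0, 3, -1, 12, 55, 0, 0])

```text
time_s: 19.9
tcp_pos: [0.55, -0.0684, 0.1878]
orientation: [-0.001, 0.896, 0.444, -0.002]
force: [0.4, -0.1, -1.4]
opening: 0.0578
```

Call:
jog_arm(rows=[-1, 12, 55, 0, 0, -1, 0, 0, 0, 0, -1, 0, 0, 0, 0])

```text
time_s: 20.27
tcp_pos: [0.5623, -0.015, 0.1882]
orientation: [-0.001, 0.896, 0.445, -0.002]
force: [0.3, -0.2, -0.5]
opening: 0.058
```

```bash
python3 tips.py w19|head -1;python3 held.py w19
```

```text
20.325 [ 0.56243215 -0.01577733  0.18861621] [ 0.38189259  0.19253131 -0.43981952] 0.05791320600134514 [-0.028  0.371  0.169  1.371 -0.     2.194]
n 21674 plane z=0.001x+0.002y+-48.7 pitch 0.07569535346789874 rect ((4.300559997558594, 0.028360366821289062), (63.8103141784668, 109.91585540771484), 89.89102935791016) x [-49.0940674   58.66949097] y [-29.30468365  29.49820867]
```

View pics/w19.png

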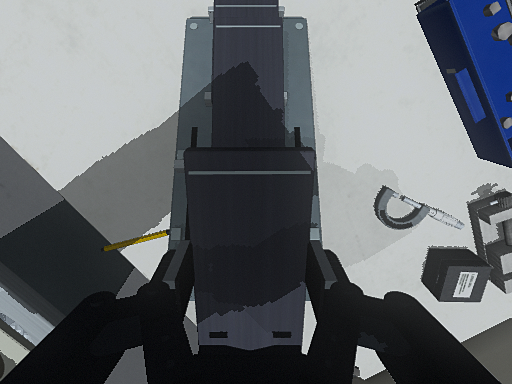

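Call:
jog_arm(rows=[-1, 2, 7.8, 0, 0, -1, 0, 0, -25, 0, -1, 0, 0, -18, 0, -1, 0, 0, 0, 0])

```text
time_s: 20.82
tcp_pos: [0.564, -0.0081, 0.1453]
orientation: [-0.001, 0.896, 0.443, -0.002]
force: [0.3, -0.1, -0.3]
opening: 0.0577
```

```bash
python3 - <<'E'
from h import *
s=manip.get_state(); print(s['tcp_pos'],s['force'])
r=s['tcp_pos'][:2]*1000-[537.7,-42.9]; print('u',-(r@[.605,.796]),'b',r@[.796,-.605])
p,d,c=snap('side','s20'); 
cv2.imwrite('pics/s20b.png',cv2.resize(p[110:260,190:330],None,fx=5,fy=4,interpolation=cv2.INTER_CUBIC)[:,:,::-1])
E
```

```text
[ 0.56401185 -0.00808803  0.14532195] [ 0.30804821 -0.05296443 -0.28225934]
u -43.628995278263034 b -0.1170097459060772
```

View pics/s20b.png

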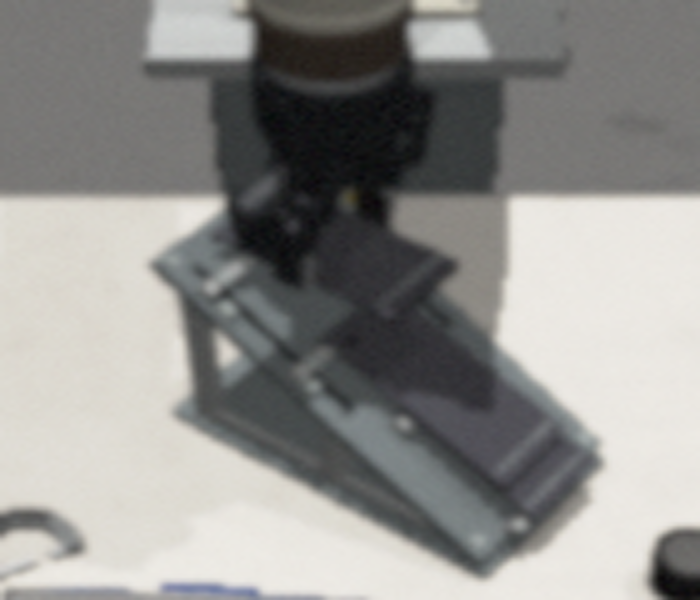

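Call:
jog_arm(rows=[-1, 0, 0, -4, 0, -1, 0, 0, -3, 0, -1, 0, 0, -2, 0, -1, 0, 0, 0, 0])

```text
time_s: 21.38
tcp_pos: [0.5654, -0.0073, 0.1379]
orientation: [-0.0, 0.896, 0.444, -0.0]
force: [0.2, 0.6, -0.9]
opening: 0.0578
```

Call:
jog_arm(rows=[-1, 0, 0, -2, 0, -1, 0, 0, -1, 0, -1, 0, 0, 0, 0])

```text
time_s: 21.75
tcp_pos: [0.5654, -0.0073, 0.1348]
orientation: [-0.0, 0.896, 0.444, -0.0]
force: [-0.2, 0.2, -1.2]
opening: 0.0578
```

Call:
jog_arm(rows=[-1, 1.8, 2.4, 0, 0, -1, 0, 0, -2, 0, -1, 0, 0, -1, 0, -1, 0, 0, 0, 0])

```text
time_s: 22.25
tcp_pos: [0.5676, -0.0048, 0.1323]
orientation: [0.0, 0.896, 0.444, 0.0]
force: [1.2, 0.8, 0.8]
opening: 0.0579
```

Call:
jog_arm(rows=[-1, 0, 0, -2, 0, -1, 0, 0, 0, 0])

```text
time_s: 22.5
tcp_pos: [0.5677, -0.0048, 0.1308]
orientation: [0.0, 0.896, 0.444, 0.001]
force: [0.7, 2.0, 5.1]
opening: 0.0575
```

Call:
jog_arm(rows=[-1, 0, 0, -2, 0, -1, 0, 0, 0, 0])

```text
time_s: 22.75
tcp_pos: [0.5681, -0.0044, 0.1296]
orientation: [0.0, 0.896, 0.444, 0.001]
force: [-0.3, 2.0, 8.7]
opening: 0.0578
```

Call:
jog_arm(rows=[-1, 0, 0, -2, 0, -1, 0, 0, -2, 0, -1, 0, 0, 0, 0])

```text
time_s: 23.12
tcp_pos: [0.5689, -0.0038, 0.126]
orientation: [0.0, 0.896, 0.444, 0.002]
force: [0.3, 4.5, 8.6]
opening: 0.0581
```

Call:
jog_arm(rows=[-1, 0, 0, -3, 0, -1, 0, 0, -2, 0, -1, 0, 0, 0, 0])

```text
time_s: 23.5
tcp_pos: [0.5692, -0.0038, 0.1212]
orientation: [0.0, 0.896, 0.445, 0.003]
force: [0.5, 3.4, 9.2]
opening: 0.0575
```

```bash
cat > where.py <<'E'
from h import *
import sys
s=manip.get_state(); t=s['tcp_pos']*1000; f=s['force']+np.array([0,0,1.0])
E=np.array([537.7,-42.9,177.4]);r=t-E
d=np.array([.489,.644,-.588]);n=np.array([.356,.468,.809])
print('t',s['time_s'],'u',-(r[:2]@[.605,.796]),'b',r[:2]@[.796,-.605],'z',r[2],'F along down',f@d,'normal',f@n)
E
python3 tips.py w21|head -1;python3 held.py w21; python3 where.py
```

```text
23.55 [ 0.56919169 -0.00386996  0.12126283] [0.91028822 4.08552788 9.27981472] 0.057690346018715546 [-8.000e-03  4.130e-01  5.300e-02  1.206e+00  2.000e-03  2.213e+00]
n 20921 plane z=0.211x+0.004y+-49.4 pitch 11.938308347995115 rect ((7.9856719970703125, -0.12074661254882812), (97.92650604248047, 63.71876525878906), 0.24685664474964142) x [-39.84776279  56.48813999] y [-29.25348396  29.54545009]
t 23.55 u -50.120385140814015 b 1.454205008436406 z -56.137165558084206 F along down -2.968320164718305 normal 10.552459764966857
```

Call:
jog_arm(rows=[-1, 0.2, 0.2, -3, 0, -1, 0.2, 0.2, -3, 0, -1, 0, 0, 0, 0])

```text
time_s: 23.92
tcp_pos: [0.5694, -0.0034, 0.115]
orientation: [0.0, 0.896, 0.445, 0.003]
force: [0.7, 4.1, 8.7]
opening: 0.0577
```

Call:
jog_arm(rows=[-1, 0.2, 0.2, -2.5, 0, -1, 0, 0, 0, 0])

```text
time_s: 24.18
tcp_pos: [0.5695, -0.0033, 0.1127]
orientation: [0.0, 0.896, 0.444, 0.002]
force: [-0.4, 4.3, 10.9]
opening: 0.0582
```

```bash
python3 tips.py w22|head -1;python3 held.py w22; python3 where.py
```

```text
24.225 [ 0.56951317 -0.00323442  0.1127628 ] [-0.34826367  3.63466779  9.92377136] 0.05795749437237889 [-7.000e-03  4.200e-01  4.000e-02  1.187e+00  2.000e-03  2.214e+00]
n 19882 plane z=0.374x+0.003y+-49.9 pitch 20.49729919384012 rect ((8.913978576660156, 0.095489501953125), (89.04934692382812, 63.680564880371094), 0.3506212830543518) x [-34.72207181  52.89019955] y [-29.26296912  29.48164049]
t 24.225 u -50.82076540111588 b 1.32560818329704 z -64.63719758136087 F along down -4.252752434588813 normal 10.41437368716891
```

Call:
jog_arm(rows=[-1, 0.6, 0.8, -2.5, 0, -1, 0, 0, 0, 0])

```text
time_s: 24.48
tcp_pos: [0.5702, -0.0025, 0.1103]
orientation: [0.0, 0.896, 0.444, 0.002]
force: [-0.9, 4.6, 10.2]
opening: 0.0578
```

Call:
jog_arm(rows=[-1, 0.6, 0.8, -2, 0, -1, 0, 0, 0, 0])

```text
time_s: 24.72
tcp_pos: [0.5707, -0.0018, 0.1082]
orientation: [0.0, 0.896, 0.444, 0.002]
force: [-0.8, 3.9, 8.5]
opening: 0.0574
```

```bash
python3 where.py
```

```text
t 24.725 u -52.636998761827485 b 1.415281066608685 z -69.21750991168052 F along down -3.4868575844202097 normal 9.253287446411274
```

Now drawing it down the slope with smaller z steps.

Call:
jog_arm(rows=[-1, 0.9, 1.2, -1.3, 0, -1, 0, 0, 0, 0])

```text
time_s: 24.98
tcp_pos: [0.5713, -0.0011, 0.1071]
orientation: [0.001, 0.896, 0.444, 0.002]
force: [-1.1, 3.0, 11.9]
opening: 0.0578
```

Call:
jog_arm(rows=[-1, 0.9, 1.2, -1.2, 0, -1, 0, 0, 0, 0])

```text
time_s: 25.22
tcp_pos: [0.5722, -0.0004, 0.1055]
orientation: [0.001, 0.896, 0.444, 0.002]
force: [-0.4, 1.7, 9.2]
opening: 0.0577
```

```bash
python3 tips.py w23|head -1;python3 held.py w23; python3 where.py
```

```text
25.275 [ 5.72152012e-01 -3.73760064e-04  1.05495745e-01] [-1.27006215  1.25012148  9.18861112] 0.057649253744119784 [-0.     0.43   0.037  1.174 -0.     2.221]
n 19134 plane z=0.471x+0.003y+-50.0 pitch 25.19990173301809 rect ((8.610698699951172, -0.7477741241455078), (83.70716094970703, 62.04591751098633), 0.0551728680729866) x [-32.31188107  50.03082549] y [-29.16563171  29.46652624]
t 25.275 u -54.69435441863189 b 1.695426613226131 z -71.90425464342026 F along down -5.8068854924086 normal 8.3755011205495
```

Call:
jog_arm(rows=[-1, 1.0, 1.3, -1.0, 0, -1, 0, 0, 0, 0])

```text
time_s: 25.52
tcp_pos: [0.5731, 0.0005, 0.1046]
orientation: [0.001, 0.896, 0.444, 0.001]
force: [-1.0, 0.8, 9.9]
opening: 0.0577
```

Call:
jog_arm(rows=[-1, 1.0, 1.3, -1.0, 0, -1, 0, 0, 0, 0])

```text
time_s: 25.78
tcp_pos: [0.5742, 0.0015, 0.1037]
orientation: [0.002, 0.896, 0.444, 0.001]
force: [-1.6, -0.7, 10.1]
opening: 0.0577
```

```bash
python3 where.py
```

```text
t 25.775 u -57.43368819478613 b 2.146628455883501 z -73.74028777418228 F along down -7.764389939903706 normal 8.127008346546358
```

Call:
jog_arm(rows=[-1, 0.8, 1.6, -1.0, 0, -1, 0, 0, 0, 0])

```text
time_s: 26.02
tcp_pos: [0.5752, 0.003, 0.1027]
orientation: [0.002, 0.896, 0.444, 0.002]
force: [0.7, -1.0, 9.3]
opening: 0.058
```

Call:
jog_arm(rows=[-1, 0.8, 1.5, -1.0, 0, -1, 0, 0, 0, 0])

```text
time_s: 26.28
tcp_pos: [0.5755, 0.003, 0.1017]
orientation: [0.003, 0.896, 0.444, 0.0]
force: [-0.4, -4.8, 11.5]
opening: 0.0579
```

```bash
python3 where.py
```

```text
t 26.275 u -59.44451807518083 b 2.316187238193271 z -75.72833056558325 F along down -10.601159672814711 normal 7.719592856809987
```

Call:
jog_arm(rows=[-1, 0.9, 1.2, -0.6, 0, -1, 0, 0, 0, 0])

```text
time_s: 26.52
tcp_pos: [0.5751, 0.0034, 0.1006]
orientation: [0.003, 0.896, 0.443, -0.001]
force: [-2.4, -5.7, 11.2]
opening: 0.0578
```

```bash
python3 where.py; python3 - <<'E'
from h import *
p,d,c=snap('side','s24'); 
cv2.imwrite('pics/s24b.png',cv2.resize(p[130:250,200:310],None,fx=6,fy=5,interpolation=cv2.INTER_CUBIC)[:,:,::-1])
E
```

```text
t 26.525 u -59.49148327140713 b 1.774704797334994 z -76.81001382169295 F along down -12.0348538318494 normal 6.339143025506643
```

View pics/s24b.png

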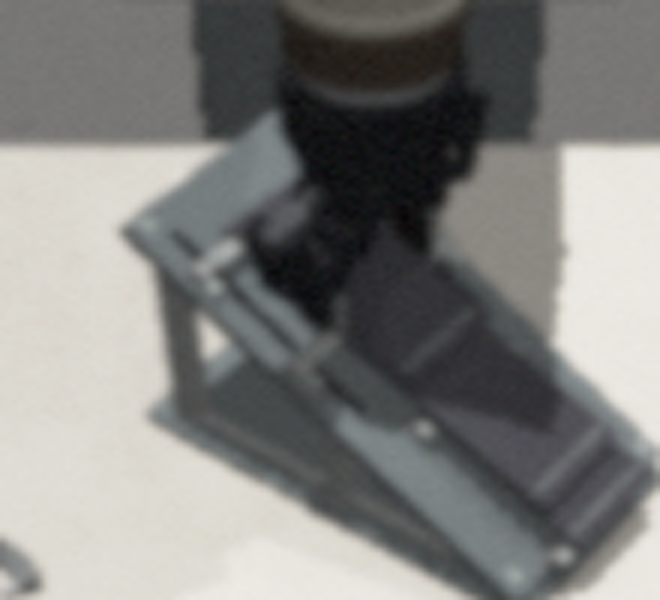

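Call:
jog_arm(rows=[-1, 0.9, 1.2, -0.4, 0, -1, 0, 0, 0, 0])

```text
time_s: 26.82
tcp_pos: [0.5751, 0.0032, 0.1003]
orientation: [0.004, 0.897, 0.443, -0.002]
force: [-6.2, -8.5, 13.6]
opening: 0.0579
```

```bash
python3 where.py;python3 tips.py w24|head -1;python3 held.py w24
```

```text
t 26.825 u -59.31311813594518 b 1.8352513056908635 z -77.134502796377 F along down -17.09784514916619 normal 5.658912758746811
26.875 [0.57507908 0.00323488 0.10028859] [-5.6192618  -9.55095169 12.65359635] 0.05778470224242207 [ 0.011  0.444  0.044  1.172 -0.008  2.234]
n 18698 plane z=0.518x+0.002y+-49.9 pitch 27.365539625108102 rect ((8.343132019042969, -0.06698799133300781), (81.36727905273438, 62.64139175415039), 0.08584079146385193) x [-31.38904614  48.5517855 ] y [-29.22067196  29.35251649]
```

The rail no longer gives at about 17 N, so it is on its stops. I relax the pull and let go.

Call:
jog_arm(rows=[-1, -1.2, -1.6, 0.8, 0, -1, 0, 0, 0, 0])

```text
time_s: 27.12
tcp_pos: [0.5752, 0.0036, 0.1009]
orientation: [0.002, 0.896, 0.443, -0.0]
force: [-1.4, -5.0, 9.8]
opening: 0.0575
```

Call:
jog_arm(rows=[-1, -0.6, -0.8, 1.2, 0, -1, 0, 0, 0, 0])

```text
time_s: 27.38
tcp_pos: [0.5753, 0.0039, 0.1018]
orientation: [0.002, 0.896, 0.444, 0.001]
force: [0.0, -1.9, 6.3]
opening: 0.0578
```

```bash
python3 where.py
```

```text
t 27.375 u -60.00288213252196 b 1.6761188608334536 z -75.60264001673178 F along down -5.492217718968154 normal 5.030503427990315
```

Call:
jog_arm(rows=[-1, 0, 0, 1, 0, -1, 0, 0, 0, 0, 0.7, 0, 0, 0, 0, 1, 0, 0, 0, 0, 1, 0, 0, 0, 0])

```text
time_s: 28.0
tcp_pos: [0.5738, 0.0058, 0.1007]
orientation: [-0.001, 0.896, 0.444, -0.001]
force: [-0.2, 0.5, 0.2]
opening: 0.0854
```

Call:
jog_arm(rows=[1, 0, 0, 20, 0, 1, 0, 0, 40, 0, 1, 0, 0, 60, 0, 1, 0, 0, 60, 0, 1, -20, 0, 20, 0])

```text
time_s: 28.62
tcp_pos: [0.5565, 0.0057, 0.3053]
orientation: [0.001, 0.896, 0.444, 0.003]
force: [-0.3, -0.3, 0.4]
opening: 0.0853
```

Call:
jog_arm(rows=[1, 0, 0, 0, 0, 1, 0, 0, 0, 0])

```text
time_s: 28.88
tcp_pos: [0.5542, 0.0055, 0.2999]
orientation: [-0.001, 0.896, 0.444, -0.001]
force: [0.7, -0.7, -0.3]
opening: 0.0856
```

```bash
python3 tips.py w25|head -1; python3 lap.py w25; python3 - <<'E'
from h import *
v=V('w25'); cv2.imwrite('pics/w25b.png',cv2.resize(v.p[20:280,150:350],None,fx=3,fy=2.3,interpolation=cv2.INTER_CUBIC)[:,:,::-1])
p,d,c=snap('side','s25'); 
cv2.imwrite('pics/s25b.png',cv2.resize(p[130:250,200:310],None,fx=6,fy=5,interpolation=cv2.INTER_CUBIC)[:,:,::-1])
E
```

```text
28.925 [0.55404596 0.0054778  0.29937503] [ 0.04472691 -0.1441268  -0.26690088] 0.08535537047342985 [0.01  0.342 0.411 1.643 0.    2.231]
deck offset h -0.6789097558476274
mid -1 78 a pct [-6.3 -1.   1.8]
mid 1 83 a pct [-6.3 -1.6  1.7]
top -1 96 a pct [60.2 64.7 68.3]
top 1 88 a pct [60.2 65.  68.2]
long 1649 pitch rel deck -6.536918107186273 roll 0.06063986153809218 a [-33.36608217  19.51743794] b [-28.47071912  30.4430847 ] h at head 24.517814954147923
   ((-8.702438354492188, 1.3604888916015625), (56.86988830566406, 59.78903579711914), 0.5313112139701843)
short 2303 pitch rel deck -8.00347111859011 roll -0.0039510455838328165 a [25.08906534 73.13369137] b [-28.12215573  30.606701  ] h at head 16.368317941103744
   ((49.11528778076172, 1.5979747772216797), (48.31253433227539, 59.65262985229492), 0.12201141566038132)
```

View pics/w25b.png

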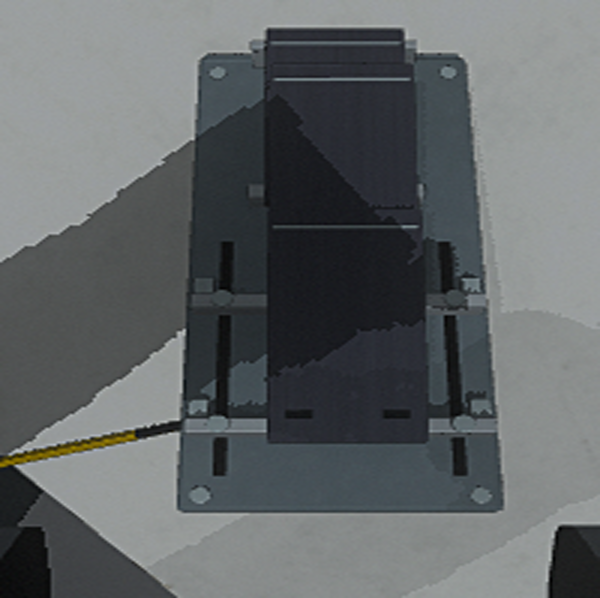

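View pics/s25b.png

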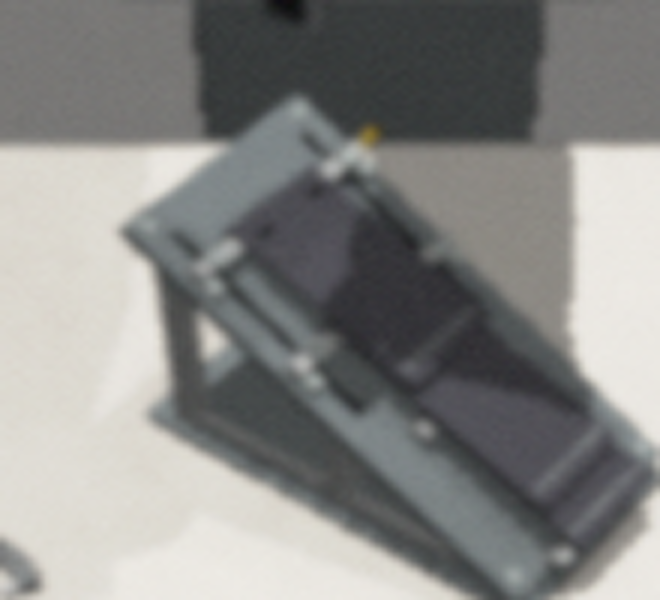

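```bash
python3 - <<'E'
from h import *
z=np.load('pics/st_w1.npz'); n,c,up,y=z['n'],z['c'],z['up'],z['y']
for t in('w15','w25'):
    v=V(t);X=v.pts()-c;A=X@up*1000;B=X@y*1000;H=X@n*1000
    m=(v.d>0)&(abs(B)<20)&(H>10)&(H<45)
    out=[]
    for a in range(-142,-118,2):
        q=m&(A>=a)&(A<a+2); out.append((a,round(float(np.median(H[q])),1) if q.sum() else None))
    print(t,out)
    r=(v.d>0)&(H>9)&(H<14)&(A>-10)&(A<10)&(abs(B)>38)&(abs(B)<57); print('mid edge',np.percentile(A[r],97))
s=manip.get_state();print(s['time_s'],s['force'],s['joint_velocities'].round(3))
E
```

```text
w15 [(-142, 23.7), (-140, 25.1), (-138, None), (-136, None), (-134, 32.1), (-132, 32.7), (-130, 32.6), (-128, 32.1), (-126, 32.2), (-124, 31.4), (-122, 31.6), (-120, 31.1)]
mid edge 1.2401901789869976
w25 [(-142, 24.3), (-140, 24.9), (-138, None), (-136, None), (-134, None), (-132, 33.1), (-130, 33.1), (-128, 32.9), (-126, 32.6), (-124, 32.6), (-122, 31.9), (-120, 31.8)]
mid edge 1.4966138974740808
28.975 [ 0.32771662  0.63998731 -0.86081068] [-0.003  0.003  0.003  0.004 -0.004  0.001]
```

```bash
python3 - <<'E'
from h import *
z=np.load('pics/st_w1.npz'); n,c,up,y=z['n'],z['c'],z['up'],z['y']
for t in('w15','w25'):
    v=V(t);X=v.pts()-c;A=X@up*1000;B=X@y*1000;H=X@n*1000
    m=(v.d>0)&(abs(B)<25)&(H>30)&(H<36)&(A<-100)
    q=A[m]; b=B[m]
    ed=[A[m&(abs(B-bb)<3)].min() for bb in range(-24,25,6)]
    f=(v.d>0)&(abs(B)<25)&(H>15)&(H<29)&(A<-110); ef=[A[f&(abs(B-bb)<3)].min() for bb in range(-24,25,6)]
    print(t,'long tail',np.round(ed,1),'fixed tail',np.median(ef).round(1))
E
```

```text
w15 long tail [-132.6 -132.2 -132.8 -132.3 -132.5 -132.3 -131.9 -132.2 -131.9] fixed tail -239.9
w25 long tail [-130.9 -130.7 -131.3 -131.7 -131.1 -131.3 -130.8 -131.1 -131.2] fixed tail -228.9
```

```bash
python3 - <<'E'
from cell import manip
print(manip.finish_job()); s=manip.get_state(); print(s['time_s'],s['force'])
E
```

```text
the job is handed in; nothing more can be done
None
the job is handed in; nothing more can be done
```

I hung the long shingle on the middle rail and let go, then hung the short shingle on the top rail and let go. I handed the job in at about 29 s; it gives no verdict, so the figures below are my own last measurements.

- **Drawing down:** I drew each rail down until it stopped moving. The pull peaked at about 19–21 N for the long shingle, slightly over your 20 N limit, and about 17 N for the short one. These are wrist-force estimates, and I backed off at once each time.
- **Rails:** in the last views both rails touch their stop blocks.
- **Short shingle:** its hook corner is about 0.2 mm from the rail's uphill edge and about 12 mm above the deck. It is square within about 0.2° and about 1.5 mm off the deck's centre line.
- **Long shingle:** before the short one was hung, its hook corner was about 0.7 mm from the rail's edge and it was square. After that the head was hidden. Its tail edge read about 1 mm further uphill, of which roughly 0.5 mm looks like camera bias, so the hook should still be inside the 3 mm limit.
- **Not checked directly:** the contact forces at the tails could not be measured. The shingles lie at about 28° to the level, which fits the tails resting on the shingle below.
- **Odd reading:** the camera depth showed the real fingertips about 37 mm above the reported tool point. My first attempt to grip the long shingle closed above it without moving it, and I corrected for this afterwards.
- **Bystanders:** I kept the arm clear of the loupe, micrometer, block and case, and did not re-measure where they are.

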